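Load and lock the specimen carrier

TASK

Draw the locking rod out of the empty transport carrier. Stand every specimen holder that is on the bench upright on the floor of the carrier, side by side in one row with the holes of their tabs in line. Then lock them in: thread the rod through one end plate, all the tabs and the other end plate, fully home so that its orange grip meets the end plate and its tip shows beyond the far one. Leave the blade dispenser, the chuck and the brush alone.

Things in the scene. Friction and masses are not known exactly. Their poses are not given: they have to be found in the camera images.
- carrier: Fixed narrow grey tray, outside 242 x 60, inside 226 x 50 mm; x along its length (the row), z up, origin under its centre. Floor 6 mm thick, side and end walls 28 mm high. On each end wall a steel end plate, 8 mm thick, 30 mm wide, to 83 mm height, has an 18 mm hole along x at 67 mm height, where the tab hole of a holder on the floor also lies. Ends alike.
- carrier_hole_a (a point): Centre of the end-plate hole, on the outer face of the end plate at the carrier's -x end.
- carrier_hole_b (a point): Centre of the end-plate hole, on the outer face of the end plate at the carrier's +x end.
- rod: Locking rod, 160 g: steel shaft 12 mm in diameter, 256 mm long (last 12 mm tapered to 5 mm), with a flat orange grip at its end, 46 mm long, 24 mm wide (along y), 12 mm thick, too wide for the holes. Origin: on the axis where shaft and grip meet; x along the shaft to the tip; the grip spans x = -46 to 0 mm. At the start it sits loosely in both end plates of the carrier.
- rod_tip (a point): Tip of the locking rod, on its axis, 256 mm from the rod's origin.
- block36: Specimen holder, 200 g; absent in some runs. Rectangular aluminium body 36 mm long (along its x) and 44 mm wide (y). Body 35 mm high. On top, centred, an upright blue tab 30 mm wide (along y), 10 mm thick (along x), 42 mm high (77 mm in all) with an 18 mm hole through its thickness. Origin: centre of the underside; z up, x along the hole. Pinch the tab across its 30 mm width.
- block36_hole (a point): Centre of the hole in the tab of block36, 61 mm above the holder's underside.
- block40: Specimen holder, 200 g; absent in some runs. Rectangular aluminium body 40 mm long (along its x) and 44 mm wide (y). Body 35 mm high. On top, centred, an upright green tab 30 mm wide (along y), 10 mm thick (along x), 42 mm high (77 mm in all) with an 18 mm hole through its thickness. Origin: centre of the underside; z up, x along the hole. Pinch the tab across its 30 mm width.
- block40_hole (a point): Centre of the hole in the tab of block40, 61 mm above the holder's underside.
- block44: Specimen holder, 200 g; absent in some runs. Rectangular aluminium body 44 mm long (along its x) and 44 mm wide (y). Body 35 mm high. On top, centred, an upright yellow tab 30 mm wide (along y), 10 mm thick (along x), 42 mm high (77 mm in all) with an 18 mm hole through its thickness. Origin: centre of the underside; z up, x along the hole. Pinch the tab across its 30 mm width.
- block44_hole (a point): Centre of the hole in the tab of block44, 61 mm above the holder's underside.
- round_a: Specimen holder, 200 g; absent in some runs. Round aluminium body 44 mm in diameter. Body 35 mm high. On top, centred, an upright red tab 30 mm wide (along y), 10 mm thick (along x), 42 mm high (77 mm in all) with an 18 mm hole through its thickness. Origin: centre of the underside; z up, x along the hole. Pinch the tab across its 30 mm width.
- round_a_hole (a point): Centre of the hole in the tab of round_a, 61 mm above the holder's underside.
- round_b: Specimen holder, 200 g; absent in some runs. Round aluminium body 44 mm in diameter. Body 35 mm high. On top, centred, an upright white tab 30 mm wide (along y), 10 mm thick (along x), 42 mm high (77 mm in all) with an 18 mm hole through its thickness. Origin: centre of the underside; z up, x along the hole. Pinch the tab across its 30 mm width.
- round_b_hole (a point): Centre of the hole in the tab of round_b, 61 mm above the holder's underside.
- dispenser: Bystander: blue blade dispenser, 50 x 110 x 32 mm, origin under its centre. Leave alone.
- chuck: Bystander: steel cryostat chuck, 40 mm disc on a stem, 28 mm high, origin under its centre. Leave alone.
- brush: Bystander: small brush lying on the work surface. Leave alone.

How it is judged (in metres and radians):
On the way, in this order (a step that is already met when the one before it is completed fails the run):
1. every holder present stands upright on the carrier's floor, its hole in line with the row (x of block36 in the frame of carrier between -0.098 and 0.098 m and y of block36_hole in the frame of carrier between -0.009 and 0.009 m and z of block36 in the frame of carrier between -0.002 and 0.012 m and angle between each of block36, block40, block44, round_a, round_b's own z axis and vertical below 0.15 rad and x of block40 in the frame of carrier between -0.098 and 0.098 m and y of block40_hole in the frame of carrier between -0.009 and 0.009 m and z of block40 in the frame of carrier between -0.002 and 0.012 m and x of block44 in the frame of carrier between -0.098 and 0.098 m and y of block44_hole in the frame of carrier between -0.009 and 0.009 m and z of block44 in the frame of carrier between -0.002 and 0.012 m and x of round_a in the frame of carrier between -0.098 and 0.098 m and y of round_a_hole in the frame of carrier between -0.009 and 0.009 m and z of round_a in the frame of carrier between -0.002 and 0.012 m and x of round_b in the frame of carrier between -0.098 and 0.098 m and y of round_b_hole in the frame of carrier between -0.009 and 0.009 m and z of round_b in the frame of carrier between -0.002 and 0.012 m), for 0.2 s.
2. the rod is threaded through both end plates and every tab, and is home (((distance between rod and carrier_hole_a below 0.012 m and x of rod_tip in the frame of carrier above 0.124 m) or (distance between rod and carrier_hole_b below 0.012 m and x of rod_tip in the frame of carrier below -0.124 m)) and angle between the x axis of rod and the x axis of carrier, either way round below 0.06 rad and x of block36_hole in the frame of rod between 0 and 0.252 m and y of block36_hole in the frame of rod between -0.007 and 0.007 m and z of block36_hole in the frame of rod between -0.007 and 0.007 m and x of block40_hole in the frame of rod between 0 and 0.252 m and y of block40_hole in the frame of rod between -0.007 and 0.007 m and z of block40_hole in the frame of rod between -0.007 and 0.007 m and x of block44_hole in the frame of rod between 0 and 0.252 m and y of block44_hole in the frame of rod between -0.007 and 0.007 m and z of block44_hole in the frame of rod between -0.007 and 0.007 m and x of round_a_hole in the frame of rod between 0 and 0.252 m and y of round_a_hole in the frame of rod between -0.007 and 0.007 m and z of round_a_hole in the frame of rod between -0.007 and 0.007 m and x of round_b_hole in the frame of rod between 0 and 0.252 m and y of round_b_hole in the frame of rod between -0.007 and 0.007 m and z of round_b_hole in the frame of rod between -0.007 and 0.007 m), for 0.2 s.
At the end, for the whole second after the job is handed in: Each holder stands on the carrier floor (height within 12 mm, tilt < 0.15 rad, hole within 9 mm of the row line), rod through its hole (within 7 mm of centre); rod along the row within 0.06 rad, its shoulder within 12 mm of the entry hole, tip > 3 mm past the far plate; all at rest (all of step 1 and all of step 2 and linear speed of each of block36, block40, block44, round_a, round_b, rod below 0.03 m/s); the robot touches nothing.
It fails at once if the dispenser is disturbed (moved more than 30 mm) (distance of dispenser from where it was at the start of the episode above 0.03 m).
It fails at once if the chuck is disturbed (moved more than 30 mm) (distance of chuck from where it was at the start of the episode above 0.03 m).
It fails at once if the brush is disturbed (moved more than 30 mm) (distance of brush from where it was at the start of the episode above 0.03 m).
Of block36, block40, block44, round_a, round_b only 3 to 5 are there at a start; the rules pass over those that are not, and their reading is None.
At some moment in a run one of block36, block40, block44, round_a, round_b, rod may be knocked a few centimetres aside while the robot is not near it.
Once in a run the grip may slacken for a moment while it holds something.
It also fails if it takes over 210 s, if anything falls off the work surface, if the arm or the gripper's body presses on something with over 40 N, if the wrist force passes 120 N, or if a joint passes its speed limit or range.

ROBOT

A 6-joint arm with a two-finger parallel gripper is mounted at the origin on the work surface. World frame = base frame: x ahead of the robot, y to its left, z up, the work surface at z = 0. Lengths are in mm, angles in rad, forces in N, time in s.
With the tool pointing down it reaches from about 350 to 725 mm from the base axis. Payload 4.3 kg.
Tool frame: the origin (TCP) lies at the very end of the fingers, on their centre line; the grasp point (between the pads) lies 19 mm behind it; z points along the fingers, y is the line along which they close (so a half turn about z gives the same grasp; the last joint's range is limited). The gripper opens to 85 mm and grips with 20 to 120 N. Pads are 22 mm wide; open, the fingers measure 114 mm over their backs; the gripper's body (76 mm by 85 mm) begins 54 mm behind the grasp point. The pads swing forward as they close: fully open they stand 13 mm farther back than shut.
Start: joints at [-1.264, 0.377, 0.081, 1.274, 0, 1.46], TCP at [232.796, -525.807, 231.329] pointing down, gripper open.
Joint ranges: [-2.72, 2.72], [-0.84, 1.66], [-1.02, 1.22], [-1.77, 2.12], [-1.37, 1.28], [-3.14, 3.14]. Speed limits (rad/s): [2.57, 2.57, 3.14, 3.14, 3.14, 3.14].

INTERFACE

Orientations are given as [roll, pitch, yaw] about the fixed x, y, z axes, in that order (R = Rz(yaw) Ry(pitch) Rx(roll)).
In Python, from bench import robot, vision gives the robot as it stands.
- The arm moves only by the shell command python3 -m inch 'ROWS'. ROWS is JSON, a list of rows, each an object with "claw": the finger opening in cm, from 0 to 8.54; "travel": the shift along the tool's x, y, z in cm, a list of three; "yaw": the turn about the tool's z in rad. A call has 1 to 20 rows; each row shifts and turns the commanded pose from where the row before left it, along the tool's axes as they then stand; what a row does not reach is not made up. A row lasts 1/12 s, in which the tool goes at most 41.7 mm and 7.16 degrees, less where a joint would pass 70% of its speed; a pose out of reach is approached as far as the arm can. A call with a gripper value outside its range is refused whole. The fingers move at their own pace and stop on an object; the grip force is fixed at half the most. Time passes only in rows, so rows that do not move let the fingers close. It gives the time, the measured TCP pose, the force, the opening and the grip force at its end, in the units of the state.
- robot.sense(): the state, without advancing time (a new reading comes with each control period).
- vision.snapshot(name): name is "side" or "top"; returns (picture, depth): 420x560x3 uint8, red, green, blue; 420x560 float32, mm along the optical axis (not along the pixel's ray), 0 where there is no reading.
- vision.camera_info(name): a dict with "K" (3x3 intrinsics, pixels), "dist" ([k1, k2, p1, p2, k3] as OpenCV has them; the pictures are not rectified), "extrinsics" (4x4, takes a point from camera to world coordinates). Camera axes: x right, y up, looking along -z (the intrinsics and any distortion apply to the point x, -y, -z); pixel columns grow to the right and rows downward; lengths in mm; the calibration is good to about 2 mm. A picture is of the moment at which its call begins. camera_info takes no time and is no camera call.
- robot.finish_job(): hands the job in; it is judged then, once.
The state is a dict: "t": time; "joint_pos": joint angles; "dq": joint speeds; "effort": joint torques, N m; "position": TCP position; "eef_rot": TCP orientation; "ft_force": force on the tool from outside, world axes, zero at the start; "ft_torque": the same for the moment, N m; "grip_width": opening from 0.0 (shut) to 1.0 (fully open); "gripper_force": force on a finger pad.
Only numpy, scipy, OpenCV 4.12 (cv2) and the standard library are available. Lean on these libraries where they do the work, as an engineer would, in place of code of your own. Each camera call takes 0.05 s, during which the arm holds its last target. There are 200 camera calls.

## Working session

There is one attempt and no reset: what is moved stays moved. The work goes in short steps, Python scripts to look and compute and a shell command to move; the robot and the scene stay as the last step left them, time stands still between calls to the robot, and variables do not carry over. Pictures are saved under pics/ and viewed, at most 14 in all, crops included, and the job is handed in when it is done.

```bash
ls; mkdir -p pics; cat > h.py <<'E'
import numpy as np, cv2
from bench import robot, vision
def snap(n,fn=None):
    p,d=vision.snapshot(n)
    if fn: cv2.imwrite('pics/'+fn,p[:,:,::-1])
    return p,d
def pts(n,d):
    "world point for every pixel from depth"
    c=vision.camera_info(n);K=np.array(c['K']);E=np.array(c['extrinsics'])
    h,w=d.shape;g=np.stack(np.meshgrid(np.arange(w),np.arange(h)),-1).reshape(-1,1,2).astype(float)
    u=cv2.undistortPoints(g,K,np.array(c['dist'])).reshape(h,w,2)
    P=np.stack([u[...,0]*d,-u[...,1]*d,-d],-1)
    return P@E[:3,:3].T+E[:3,3]
def ray(n,uv):
    c=vision.camera_info(n);K=np.array(c['K']);E=np.array(c['extrinsics'])
    u=cv2.undistortPoints(np.array(uv,float).reshape(-1,1,2),K,np.array(c['dist'])).reshape(-1,2)
    D=np.c_[u[:,0],-u[:,1],-np.ones(len(u))]@E[:3,:3].T
    return E[:3,3],D
def plane(n,uv,z):
    o,D=ray(n,uv); return o+D*((z-o[2])/D[:,2])[:,None]
E
python3 - <<'E'
from h import *
print(robot.sense())
for n in('side','top'):
    p,d=snap(n,n+'0.png'); c=vision.camera_info(n); print(n,np.round(c['K'],1).tolist(),c['dist'],np.round(c['extrinsics'],3).tolist(),(d==0).mean())
E
```

```text
pics
{'t': 0.0, 'joint_pos': array([-1.26431733e+00,  3.78089129e-01,  7.96304748e-02,  1.27438401e+00,
        2.03980534e-05,  1.46050303e+00]), 'dq': array([-0.0025921 ,  0.00055055, -0.0008818 , -0.00037629, -0.00052885,
       -0.00134739]), 'effort': array([-1.28119093e-03, -4.63602054e+01,  2.69876522e+01,  2.06813629e-02,
       -2.84182561e-04, -1.39325616e-05]), 'position': array([ 232.58481351, -525.15265738,  230.34775527]), 'eef_rot': array([-3.13956100e+00, -2.45513540e-04,  4.16772023e-01]), 'ft_force': array([-0.10136199,  0.23579209, -0.05766761]), 'ft_torque': array([ 0.02711908, -0.01711699, -0.04787785]), 'gripper_force': 0.0, 'grip_width': 1.001487528225212}
side [[515.9, 0.0, 275.4], [0.0, 515.9, 219.0], [0.0, 0.0, 1.0]] [-0.09808658  0.          0.          0.          0.        ] [[-0.925, 0.195, -0.326, 204.623], [-0.38, -0.501, 0.778, 1025.689], [-0.012, 0.843, 0.538, 759.268], [0.0, 0.0, 0.0, 1.0]] 0.0040943877551020405
top [[383.2, 0.0, 283.2], [0.0, 383.2, 214.9], [0.0, 0.0, 1.0]] [-0.02283493  0.          0.          0.          0.        ] [[-0.02, 0.997, -0.074, 521.358], [-1.0, -0.022, -0.02, 45.828], [-0.022, 0.073, 0.997, 942.652], [0.0, 0.0, 0.0, 1.0]] 0.003975340136054422
```

View pics/top0.png

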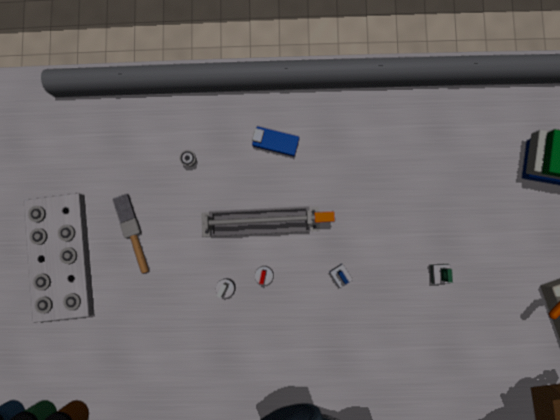

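View pics/side0.png

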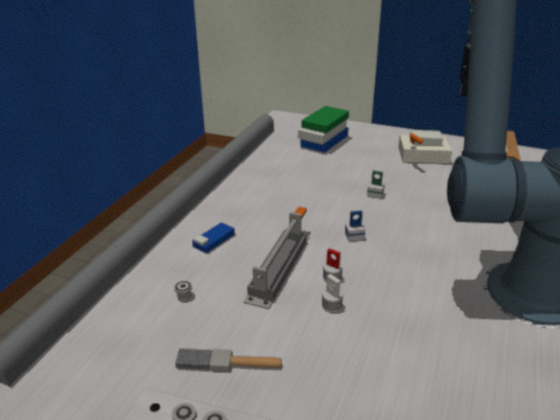

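The top view shows the carrier (cols 203-312, row 222) along world y, with the rod's orange grip at (324,217). The holders are white (226,289), red (264,276), blue (341,275) and green (441,273), all upright; there is no yellow one. Next I measure them.

```bash
cat >> h.py <<'E'
COL={'blue':((100,90,40),(125,255,255)),'green':((65,60,25),(95,255,255)),'red':((172,120,60),(180,255,255)),'orange':((5,150,120),(20,255,255))}
def clouds(box=(300,720,-620,420)):
    out={}
    for n in('side','top'):
        p,d=snap(n);P=pts(n,d);hsv=cv2.cvtColor(p,cv2.COLOR_RGB2HSV)
        ok=(d>0)&(P[...,0]>box[0])&(P[...,0]<box[1])&(P[...,1]>box[2])&(P[...,1]<box[3])
        out[n]=(P,hsv,ok,p)
    return out
def rect(Q):
    (c,s,a)=cv2.minAreaRect(np.float32(Q[:,:2]));
    if s[0]<s[1]: s=s[::-1];a+=90
    return np.round(c,1),np.round(s,1),round((a+90)%180-90,1)
E
python3 - <<'E'
from h import *
C=clouds()
cen={}
for n,(P,hsv,ok,p) in C.items():
    print(n)
    # everything above bench: components
    m=(ok&(P[...,2]>15)&(P[...,2]<110)).astype(np.uint8)
    k,l,st,_=cv2.connectedComponentsWithStats(m)
    for i in range(1,k):
        if st[i,4]<15: continue
        Q=P[l==i]; T=Q[Q[:,2]>Q[:,2].max()-12]
        h=np.median(hsv[l==i],0)
        print('px',st[i].tolist(),'zmax',np.round(np.percentile(Q[:,2],97),1),'rect',*rect(Q),'top',*rect(T),len(T),h)
    for c,(a,b) in COL.items():
        mm=cv2.inRange(hsv,a,b)>0; Q=P[mm&ok&(P[...,2]>4)&(P[...,0]<580)]
        if len(Q)>4: print(c,len(Q),'med',np.round(np.median(Q,0),1),'z',np.round(np.percentile(Q[:,2],[3,97]),1),rect(Q))
E
```

```text
side
px [311, 114, 30, 36, 810] zmax 101.0 rect [ 682.4 -563.9] [114.2  74.8] 88.5 top [ 682.7 -570.9] [97.  73.8] 88.5 235 [ 67. 175.  87.]
px [400, 132, 41, 28, 873] zmax 105.7 rect [ 364.6 -559.9] [129.1 119.9] 0.1 top [ 371.5 -526.1] [61.5 18.7] -50.2 63 [ 22.  32. 120.]
px [367, 170, 18, 25, 272] zmax 76.4 rect [ 441.  -299.4] [49.2 42. ] 89.7 top [ 442.4 -302. ] [30.6 14.9] 8.0 46 [60.  20.5 86.5]
px [247, 206, 60, 91, 1475] zmax 82.5 rect [576.   96.8] [305.3  62.6] -88.3 top [575.7 123.2] [247.   30.6] -88.4 130 [18. 14. 83.]
px [345, 210, 21, 27, 396] zmax 77.9 rect [440.9 -67.1] [46.1 43.8] 32.2 top [442.  -68.1] [32.6 15.1] 31.8 66 [109.   32.5  92. ]
px [322, 248, 21, 60, 939] zmax 77.8 rect [430.9 165.8] [136.  44.] -73.6 top [431.2 161.6] [125.5  29.3] -72.4 166 [ 15.  13. 106.]
px [186, 284, 6, 9, 27] zmax 29.3 rect [716.7 296.9] [22.2  6. ] -88.1 top [716.7 296.9] [22.2  6. ] -88.1 27 [20. 14. 94.]
px [250, 356, 32, 9, 149] zmax 22.2 rect [485.1 414.4] [59.6 17.3] 13.9 top [485.1 414.4] [59.6 17.3] 13.9 149 [ 15. 123. 151.]
blue 105 med [440.8 -64.4  53.1] z [37.9 78.
[... 1246 characters left out ...]
9 10. ] -12.7 65 [120.  12. 127.]
px [216, 278, 19, 20, 304] zmax 78.5 rect [419.6 205.4] [43.1 41.8] -43.4 top [419.6 205.8] [30.4  9.3] -27.5 64 [135.    8.  127.5]
px [543, 279, 17, 53, 484] zmax 109.0 rect [ 364.  -545.8] [122.   83.6] -4.0 top [ 364.2 -520.8] [40.4 18.6] -48.6 122 [15. 33. 54.]
blue 58 med [443.5 -67.3  76.4] z [49.2 79.8] (array([443.5, -68. ]), array([28.9,  7.6]), 31.4)
green 87 med [ 442.8 -302.9   76.7] z [23.1 79.8] (array([ 440.6, -296.8]), array([32.4, 24.3]), -3.5)
red 5 med [455.8 111.1  77.6] z [73.5 79. ] (array([448.1, 112.5]), array([29. ,  6.6]), 0.4)
orange 118 med [572.7 -38.4  70.8] z [ 68.2 111.6] (array([ 471.9, -266.2]), array([557.8,  23.1]), 66.5)
```

```bash
cat > car.py <<'E'
from h import *
C=clouds()
for n,(P,hsv,ok,p) in C.items():
    ok=ok&(P[...,0]>530)&(P[...,0]<625)&(P[...,1]>-120)&(P[...,1]<260)
    w=P[ok&(P[...,2]>18)&(P[...,2]<33)]
    t=P[ok&(P[...,2]>76)&(P[...,2]<90)]
    print(n,'walls',rect(w))
    for s in(1,-1):
        q=t[(t[:,1]-97)*s>0]
        if len(q)>5: print(' plate',rect(q),len(q),np.median(q[:,2]).round(1))
    mm=(cv2.inRange(hsv,*COL['orange'])>0)&ok; q=P[mm]; print(' grip',rect(q),np.percentile(q[:,2],[5,50,95]).round(1))
    r=P[ok&(P[...,2]>55)&(P[...,2]<74)&(P[...,1]>-10)&(P[...,1]<200)&~mm]
    if len(r)>5: print(' shaft',rect(r),np.percentile(r[:,2],[5,50,95]).round(1))
E
python3 car.py
```

```text
side walls (array([575.3, 124.1]), array([246.8,  62.8]), -88.6)
 plate (array([573.2, 240.1]), array([32.3, 12.4]), -3.1) 72 82.5
 plate (array([578.7,   6.6]), array([29.9, 16.7]), 18.2) 51 81.5
 grip (array([577.9, -30.6]), array([31.7, 20.4]), 89.8) [67.9 70.6 72.9]
 shaft (array([571.2,  93.5]), array([209.3,  30.8]), -85.1) [61.3 68.6 72.1]
top walls (array([577.3, 121.7]), array([241. ,  60.3]), -88.4)
 plate (array([573.9, 239.3]), array([30.1,  9.1]), 3.9) 60 82.8
 plate (array([580.3,   5.2]), array([29.8,  7.3]), 3.7) 48 83.3
 grip (array([580.6, -29.5]), array([41.5, 20.8]), -89.3) [67.4 70.1 72.7]
 shaft (array([580.4,  95.4]), array([209.2,  20.5]), -89.8) [65.5 69.1 71.9]
```

```bash
cat > go.py <<'E'
# usage: go.py x y z yaw(optional) -> needed tool-axis travel (cm) and yaw (rad)
import sys; from h import *
from scipy.spatial.transform import Rotation as R
s=robot.sense(); a=[float(v) for v in sys.argv[1:]]
M=R.from_euler('xyz',s['eef_rot']).as_matrix()
print('pos',s['position'].round(1),'rot',s['eef_rot'].round(3),'t',round(s['t'],2),'w',round(s['grip_width'],3))
print('travel cm',(M.T@(np.array(a[:3])-s['position'])/10).round(2), 'yaw',round(s['eef_rot'][2]-a[3],3) if len(a)>3 else '')
E
python3 -m inch '[{"claw":5,"yaw":-0.118,"travel":[0,0,0]},{"claw":5,"yaw":-0.118,"travel":[0,0,0]},{"claw":5,"yaw":-0.118,"travel":[0,0,0]},{"claw":5,"yaw":-0.118,"travel":[0,0,0]},{"claw":5,"yaw":-0.118,"travel":[0,0,0]},{"claw":5,"yaw":-0.118,"travel":[0,0,0]},{"claw":5,"yaw":-0.118,"travel":[0,0,0]},{"claw":5,"yaw":-0.118,"travel":[0,0,0]},{"claw":5,"yaw":-0.118,"travel":[0,0,0]},{"claw":5,"yaw":-0.118,"travel":[0,0,0]},{"claw":5,"yaw":0,"travel":[0,0,0]}]'; python3 go.py 580.5 -30 130 1.598
```

```text
t: 1.22
position: [232.8, -525.7, 231.2]
eef_rot: [-3.142, -0.0, 1.599]
ft_force: [-0.3, 0.4, 0.9]
grip_width: 0.586
gripper_force: 0.0
pos [ 232.8 -525.7  231.2] rot [-3.142 -0.     1.599] t 1.22 w 0.586
travel cm [48.58 36.14 10.13] yaw 0.001
```

```bash
python3 -m inch '[{"claw":5,"yaw":0,"travel":[2.7,2,0.3]},{"claw":5,"yaw":0,"travel":[2.7,2,0.3]},{"claw":5,"yaw":0,"travel":[2.7,2,0.3]},{"claw":5,"yaw":0,"travel":[2.7,2,0.3]},{"claw":5,"yaw":0,"travel":[2.7,2,0.3]},{"claw":5,"yaw":0,"travel":[2.7,2,0.3]},{"claw":5,"yaw":0,"travel":[2.7,2,0.3]},{"claw":5,"yaw":0,"travel":[2.7,2,0.3]},{"claw":5,"yaw":0,"travel":[2.7,2,0.3]},{"claw":5,"yaw":0,"travel":[2.7,2,0.5]},{"claw":5,"yaw":0,"travel":[2.7,2,0.5]},{"claw":5,"yaw":0,"travel":[2.7,2,0.5]},{"claw":5,"yaw":0,"travel":[2.7,2,0.6]},{"claw":5,"yaw":0,"travel":[2.7,2,0.6]},{"claw":5,"yaw":0,"travel":[2.7,2,0.6]},{"claw":5,"yaw":0,"travel":[2.7,2,0.6]},{"claw":5,"yaw":0,"travel":[2.7,2,0.7]},{"claw":5,"yaw":0,"travel":[2.7,2.1,1]},{"claw":5,"yaw":0,"travel":[0,0,1]},{"claw":5,"yaw":0,"travel":[0,0,1]}]'; python3 go.py 580.5 -30 54 1.598; python3 - <<'E'
from h import *
snap('side','a1.png');snap('top','a1t.png')
E
python3 car.py
```

```text
t: 2.88
position: [581.8, -29.2, 127.5]
eef_rot: [3.141, 0.0, 1.597]
ft_force: [-0.9, -0.2, -1.3]
grip_width: 0.58
gripper_force: 0.0
pos [581.8 -29.2 127.5] rot [3.141 0.    1.597] t 2.88 w 0.58
travel cm [-0.08 -0.14  7.35] yaw -0.001
side walls (array([575.9, 123.2]), array([247.9,  62.8]), -88.4)
 plate (array([571.4, 240.2]), array([30.7, 11.4]), 5.2) 73 81.8
 plate (array([578.6,   6.1]), array([30.5, 13. ]), 9.9) 51 81.6
 grip (array([578.9, -42.2]), array([18.1, 16.6]), 4.2) [68.1 69.9 72.1]
 shaft (array([571.2,  95.3]), array([207. ,  30.6]), -85.1) [61.3 68.7 71.7]
top walls (array([577.2, 122.1]), array([241.7,  60.2]), -88.4)
 plate (array([573.9, 238.6]), array([29.7,  8.5]), 0.9) 59 83.5
 plate (array([580.2,   5.2]), array([29.7,  7.4]), 3.7) 49 82.6Traceback (most recent call last):
  File "car.py", line 11, in <module>
    mm=(cv2.inRange(hsv,*COL['orange'])>0)&ok; q=P[mm]; print(' grip',rect(q),np.percentile(q[:,2],[5,50,95]).round(1))
                                                                              ~~~~~~~~~~~~~^^^^^^^^^^^^^^^^^^
    return _quantile_unchecked(
        a, q, axis, out, overwrite_input, method, keepdims, weights)
    return _ureduce(a,
                    func=_quantile_ureduce_func,
    ...<5 lines>...
                    overwrite_input=overwrite_input,
                    method=method)
    r = func(a, **kwargs)
    result = _quantile(arr,
                       quantiles=q,
    ...<2 lines>...
                       out=out,
                       weights=wgt)
    slices_having_nans = np.isnan(arr[-1, ...])
                                  ~~~^^^^^^^^^
IndexError: index -1 is out of bounds for axis 0 with size 0
```

View pics/a1.png

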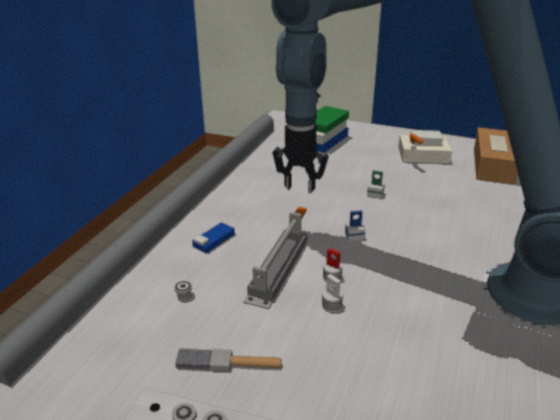

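The fingers at (288-315,185) straddle the orange grip at (301,211). I'll descend and grasp it.

```bash
python3 -m inch '[{"claw":5,"yaw":0,"travel":[-0.08,-0.14,1.5]},{"claw":5,"yaw":0,"travel":[0,0,1.5]},{"claw":5,"yaw":0,"travel":[0,0,1.5]},{"claw":5,"yaw":0,"travel":[0,0,1.5]},{"claw":5,"yaw":0,"travel":[0,0,1.3]},{"claw":5,"yaw":0,"travel":[0,0,0]},{"claw":0.5,"yaw":0,"travel":[0,0,0]},{"claw":0.5,"yaw":0,"travel":[0,0,0]},{"claw":0.5,"yaw":0,"travel":[0,0,0]},{"claw":0.5,"yaw":0,"travel":[0,0,0]},{"claw":0.5,"yaw":0,"travel":[0,0,0]},{"claw":0.5,"yaw":0,"travel":[0,0,0]},{"claw":0.5,"yaw":0,"travel":[0,0,0]},{"claw":0.5,"yaw":0,"travel":[0,0,0]}]'
python3 -m inch '[{"claw":0.5,"yaw":0,"travel":[-0.5,0,0]},{"claw":0.5,"yaw":0,"travel":[-0.8,0,0]},{"claw":0.5,"yaw":0,"travel":[-1,0,0]},{"claw":0.5,"yaw":0,"travel":[-1,0,0]},{"claw":0.5,"yaw":0,"travel":[-0.7,0,0]},{"claw":0.5,"yaw":0,"travel":[0,0,0]}]'; python3 - <<'E'
from h import *
snap('side','a2.png')
C=clouds()
for n,(P,hsv,ok,p) in C.items():
    mm=(cv2.inRange(hsv,*COL['orange'])>0)&ok&(P[...,0]>540);q=P[mm]
    if len(q): print(n,len(q),rect(q))
E
```

```text
t: 4.25
position: [580.8, -32.1, 56.6]
eef_rot: [3.139, 0.002, 1.597]
ft_force: [-1.1, -2.4, 5.9]
grip_width: 0.257
gripper_force: 61.5
t: 4.75
position: [581.2, -74.2, 55.5]
eef_rot: [3.141, 0.003, 1.594]
ft_force: [0.6, -2.2, 4.9]
grip_width: 0.262
gripper_force: 61.4
side 2 (array([589. , -51.1]), array([0.3, 0. ]), -63.3)
```

```bash
python3 -m inch '[{"claw":0.5,"yaw":0,"travel":[-0.8,0,0]},{"claw":0.5,"yaw":0,"travel":[-1.2,0,0]},{"claw":0.5,"yaw":0,"travel":[-1.5,0,0]},{"claw":0.5,"yaw":0,"travel":[-1.5,0,0]},{"claw":0.5,"yaw":0,"travel":[-1.5,0,0]},{"claw":0.5,"yaw":0,"travel":[-1.5,0,0]},{"claw":0.5,"yaw":0,"travel":[-1.5,0,0]},{"claw":0.5,"yaw":0,"travel":[-1.5,0,0]},{"claw":0.5,"yaw":0,"travel":[-1.5,0,0]},{"claw":0.5,"yaw":0,"travel":[-1.5,0,0]},{"claw":0.5,"yaw":0,"travel":[-1.5,0,0]},{"claw":0.5,"yaw":0,"travel":[-1.5,0,0]},{"claw":0.5,"yaw":0,"travel":[-1.5,0,0]},{"claw":0.5,"yaw":0,"travel":[-1.5,0,0]},{"claw":0.5,"yaw":0,"travel":[-1.5,0,0]},{"claw":0.5,"yaw":0,"travel":[-1.2,0,0]},{"claw":0.5,"yaw":0,"travel":[0,0,0]}]'; python3 - <<'E'
from h import *
snap('side','a3.png')
E
```

```text
t: 6.32
position: [586.6, -301.7, 55.2]
eef_rot: [3.141, 0.002, 1.594]
ft_force: [0.6, 0.8, -1.9]
grip_width: 0.259
gripper_force: 60.6
```

View pics/a3.png

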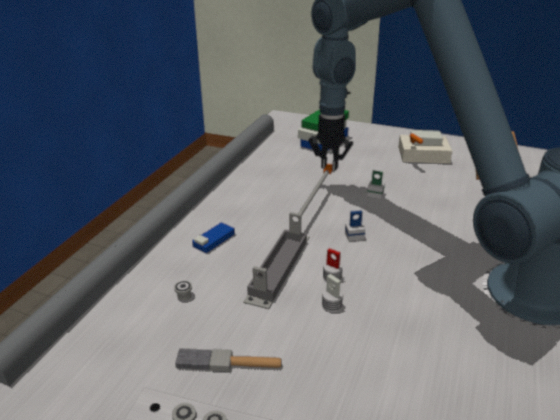

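The rod is out, and the straight shaft runs from the gripper (330,168) to near the end plate (298,218). I'll back off 3 cm more and lay it down.

```bash
python3 -m inch '[{"claw":0.5,"yaw":0,"travel":[-1,0,0]},{"claw":0.5,"yaw":0,"travel":[-1,0,0]},{"claw":0.5,"yaw":0,"travel":[-1,0,0.3]},{"claw":0.5,"yaw":0,"travel":[0,0,1]},{"claw":0.5,"yaw":0,"travel":[0,0,1]},{"claw":0.5,"yaw":0,"travel":[0,0,1]},{"claw":0.5,"yaw":0,"travel":[0,0,0.8]},{"claw":0.5,"yaw":0,"travel":[0,0,0.5]},{"claw":0.5,"yaw":0,"travel":[0,0,0.3]},{"claw":0.5,"yaw":0,"travel":[0,0,0]},{"claw":0.5,"yaw":0,"travel":[0,0,0]}]'; python3 - <<'E'
from h import *
C=clouds()
for n,(P,hsv,ok,p) in C.items():
    q=P[ok&(P[...,0]>560)&(P[...,0]<610)&(P[...,1]<-20)&(P[...,1]>-285)&(P[...,2]>4)]
    print(n,rect(q)); 
    for y in(-60,-120,-180,-240):
        z=q[abs(q[:,1]-y)<15]; 
        if len(z): print(y,len(z),np.percentile(z[:,2],90).round(1),np.median(z[:,0]).round(1))
E
```

```text
t: 7.28
position: [587.4, -328.2, 6.3]
eef_rot: [-3.142, 0.0, 1.597]
ft_force: [-0.4, -0.2, -1.5]
grip_width: 0.26
gripper_force: 60.6
side (array([ 584.1, -165.2]), array([239.6,  49.6]), -89.5)
-60 33 18.5 577.9
-120 25 18.6 579.4
-180 28 19.8 581.2
-240 35 501.7 579.6
top (array([ 584.2, -152.5]), array([264.9,  49.7]), -89.6)
-60 52 19.3 582.0
-120 61 19.7 583.1
-180 62 20.9 584.2
-240 73 454.6 584.8
```

```bash
python3 -m inch '[{"claw":0.5,"yaw":0,"travel":[0,0,0.3]},{"claw":0.5,"yaw":0,"travel":[0,0,0.2]},{"claw":0.5,"yaw":0,"travel":[0,0,0]},{"claw":3,"yaw":0,"travel":[0,0,0]},{"claw":5,"yaw":0,"travel":[0,0,0]},{"claw":5,"yaw":0,"travel":[0,0,0]},{"claw":5,"yaw":0,"travel":[0,0,0]},{"claw":5,"yaw":0,"travel":[0,0,-1]},{"claw":5,"yaw":0,"travel":[0,0,-2]},{"claw":5,"yaw":0,"travel":[0,0,-3]},{"claw":5,"yaw":0,"travel":[0,0,-3]},{"claw":5,"yaw":0,"travel":[0,0,-3]},{"claw":5,"yaw":0,"travel":[0,0,-2]},{"claw":5,"yaw":0,"travel":[0,0,0]}]'; cat > look.py <<'E'
from h import *
C=clouds()
for n,(P,hsv,ok,p) in C.items():
    print(n)
    q=P[ok&(P[...,0]>540)&(P[...,0]<640)&(P[...,1]<-15)&(P[...,1]>-420)&(P[...,2]>5)&(P[...,2]<30)]
    if len(q)>5: print(' rod',rect(q))
    m=(ok&(P[...,2]>15)&(P[...,2]<100)&(P[...,1]>-450)&(P[...,1]<300)&(P[...,0]<615)).astype(np.uint8)
    k,l,st,_=cv2.connectedComponentsWithStats(m)
    for i in range(1,k):
        Q=P[l==i]
        if len(Q)<100 or len(Q)>1000: continue
        T=Q[(Q[:,2]>68)&(Q[:,2]<85)]
        if len(T)>9: print(' holder',np.round(Q[:,:2].mean(0)),'tab',*rect(T),len(T))
E
python3 look.py; python3 go.py 442 -303.5 130 1.571
```

```text
t: 8.55
position: [590.4, -330.3, 148.6]
eef_rot: [3.133, 0.006, 1.597]
ft_force: [-0.2, -0.4, 0.6]
grip_width: 0.586
gripper_force: 0.0
side
 rod (array([ 575., -179.]), array([329.2,  32.1]), -87.1)
 holder [ 440. -295.] tab [ 442.6 -303.4] [30.  19.2] 0.1 42
 holder [440. -61.] tab [442.3 -67.8] [30.5 18.1] 13.6 65
 holder [429. 172.] tab [430.7 163.4] [124.8  29.4] -72.5 169
top
 rod (array([ 582.7, -213.5]), array([397.5,  92.2]), 85.6)
 holder [578. 133.] tab [577.  122.1] [241.8  30.2] -88.6 102
 holder [445. -67.] tab [443.7 -69.2] [30.6 10.1] 30.5 66
 holder [ 444. -298.] tab [ 442.7 -304.6] [30.4 11. ] 0.3 82
 holder [449. 112.] tab [448.  113.4] [29.9  9.9] -12.5 66
 holder [422. 203.] tab [419.5 205.8] [30.5  9.5] -27.4 67
pos [ 588.3 -329.   143.3] rot [3.139e+00 2.000e-03 1.597e+00] t 8.65 w 0.587
travel cm [  2.93 -14.56   1.28] yaw 0.026
```

```bash
python3 -m inch '[{"claw":5.5,"yaw":0.025,"travel":[0,-1,0]},{"claw":5.5,"yaw":0,"travel":[0.5,-2.5,0]},{"claw":5.5,"yaw":0,"travel":[0.5,-2.5,0]},{"claw":5.5,"yaw":0,"travel":[0.5,-2.5,0]},{"claw":5.5,"yaw":0,"travel":[0.5,-2.5,0.5]},{"claw":5.5,"yaw":0,"travel":[0.4,-2,1]},{"claw":5.5,"yaw":0,"travel":[0.1,-1.6,1.5]},{"claw":5.5,"yaw":0,"travel":[0,0,1.5]},{"claw":5.5,"yaw":0,"travel":[0,0,0]},{"claw":5.5,"yaw":0,"travel":[0,0,0]},{"claw":5.5,"yaw":0,"travel":[0,0,0]}]'; python3 go.py 442 -304 40 1.573
```

```text
t: 9.57
position: [441.6, -303.7, 96.3]
eef_rot: [-3.141, -0.0, 1.572]
ft_force: [-0.6, -0.1, 0.4]
grip_width: 0.646
gripper_force: 0.0
pos [ 441.6 -303.7   96.3] rot [-3.141 -0.     1.572] t 9.57 w 0.646
travel cm [-0.03  0.04  5.63] yaw -0.001
```

```bash
python3 -m inch '[{"claw":5.5,"yaw":0,"travel":[0,0,1.4]},{"claw":5.5,"yaw":0,"travel":[0,0,1.4]},{"claw":5.5,"yaw":0,"travel":[0,0,1.4]},{"claw":5.5,"yaw":0,"travel":[0,0,1.4]},{"claw":5.5,"yaw":0,"travel":[0,0,0]},{"claw":5.5,"yaw":0,"travel":[0,0,0]},{"claw":1,"yaw":0,"travel":[0,0,0]},{"claw":1,"yaw":0,"travel":[0,0,0]},{"claw":1,"yaw":0,"travel":[0,0,0]},{"claw":1,"yaw":0,"travel":[0,0,0]},{"claw":1,"yaw":0,"travel":[0,0,0]},{"claw":1,"yaw":0,"travel":[0,0,0]},{"claw":1,"yaw":0,"travel":[0,0,0]}]'; python3 -m inch '[{"claw":1,"yaw":0,"travel":[0,0,-0.8]},{"claw":1,"yaw":0,"travel":[0,0,-1.5]},{"claw":1,"yaw":0,"travel":[0,0,-2]},{"claw":1,"yaw":0,"travel":[0,0,-2]},{"claw":1,"yaw":0,"travel":[0,0,-2]},{"claw":1,"yaw":0,"travel":[0,0,-2]},{"claw":1,"yaw":0,"travel":[0,0,-1.5]},{"claw":1,"yaw":0,"travel":[0,0,0]}]';  python3 go.py 579.2 41 150 1.598
```

```text
t: 10.65
position: [442.7, -304.7, 41.8]
eef_rot: [3.139, 0.002, 1.572]
ft_force: [0.5, 0.5, 6.2]
grip_width: 0.34
gripper_force: 60.0
t: 11.32
position: [442.6, -304.9, 161.7]
eef_rot: [3.138, 0.003, 1.572]
ft_force: [0.4, -0.3, -1.2]
grip_width: 0.343
gripper_force: 59.4
pos [ 442.6 -304.9  161.7] rot [3.138e+00 3.000e-03 1.572e+00] t 11.32 w 0.343
travel cm [34.58 13.69  1.1 ] yaw -0.026
```

```bash
python3 -m inch '[{"claw":1,"yaw":-0.026,"travel":[1.2,0.5,0]},{"claw":1,"yaw":0,"travel":[2.2,0.9,0]},{"claw":1,"yaw":0,"travel":[2.5,1,0]},{"claw":1,"yaw":0,"travel":[2.5,1,0]},{"claw":1,"yaw":0,"travel":[2.5,1,0]},{"claw":1,"yaw":0,"travel":[2.5,1,0]},{"claw":1,"yaw":0,"travel":[2.5,1,0]},{"claw":1,"yaw":0,"travel":[2.5,1,0]},{"claw":1,"yaw":0,"travel":[2.5,1,0]},{"claw":1,"yaw":0,"travel":[2.5,1,0]},{"claw":1,"yaw":0,"travel":[2.5,1,0]},{"claw":1,"yaw":0,"travel":[2.5,1,0]},{"claw":1,"yaw":0,"travel":[2.5,1,0]},{"claw":1,"yaw":0,"travel":[2.5,1,0]},{"claw":1,"yaw":0,"travel":[1.2,0.3,0]},{"claw":1,"yaw":0,"travel":[0,0,0]},{"claw":1,"yaw":0,"travel":[0,0,0]},{"claw":1,"yaw":0,"travel":[0,0,0]}]'; python3 go.py 579.2 41 47 1.598; python3 - <<'E'
from h import *
snap('side','b1.png')
C=clouds()
for n,(P,hsv,ok,p) in C.items():
    mm=cv2.inRange(hsv,*COL['green'])>0;q=P[mm&ok&(P[...,2]>60)&(P[...,1]>-50)&(P[...,1]<120)&(P[...,0]>500)]
    if len(q)>3: print(n,len(q),np.median(q,0).round(1),rect(q))
E
python3 car.py 2>/dev/null | grep walls
```

```text
t: 12.82
position: [568.3, 45.1, 157.5]
eef_rot: [-3.14, 0.001, 1.598]
ft_force: [0.3, 0.7, -2.4]
grip_width: 0.337
gripper_force: 59.5
pos [568.3  45.1 157.5] rot [-3.140e+00  1.000e-03  1.598e+00] t 12.82 w 0.337
travel cm [-0.43  1.11 11.04] yaw -0.0
side 262 [566.6  50.2 193.9] (array([562.7,  71.4]), array([97.3, 79.6]), 20.8)
side walls (array([575.7, 124.2]), array([246.6,  62.4]), -88.3)
```

View pics/b1.png

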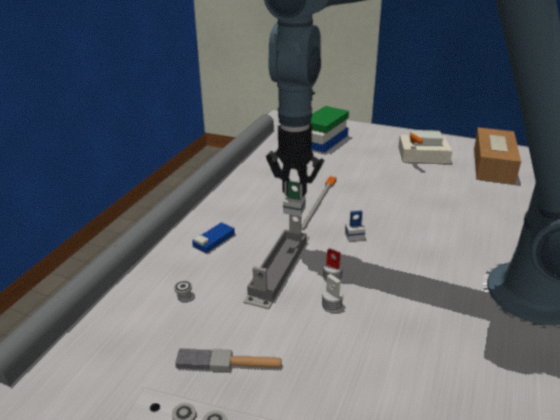

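```bash
python3 -m inch '[{"claw":1,"yaw":0,"travel":[-0.4,1.1,1]},{"claw":1,"yaw":0,"travel":[0,0,1.5]},{"claw":1,"yaw":0,"travel":[0,0,1.5]},{"claw":1,"yaw":0,"travel":[0,0,1.5]},{"claw":1,"yaw":0,"travel":[0,0,1.5]},{"claw":1,"yaw":0,"travel":[0,0,0.5]},{"claw":1,"yaw":0,"travel":[0,0,0]},{"claw":1,"yaw":0,"travel":[0,0,0]},{"claw":1,"yaw":0,"travel":[0,0,0]}]'; python3 go.py 579 41 47 1.598; python3 - <<'E'
from h import *
C=clouds()
for n,(P,hsv,ok,p) in C.items():
    q=P[ok&(P[...,2]>60)&(P[...,2]<85)&(P[...,1]>18)&(P[...,1]<75)&(P[...,0]>540)&(P[...,0]<620)]
    if len(q)>3: print(n,len(q),np.median(q,0).round(1),rect(q))
E
```

```text
t: 13.82
position: [581.3, 41.8, 84.4]
eef_rot: [3.14, 0.0, 1.598]
ft_force: [0.4, 1.0, -2.4]
grip_width: 0.337
gripper_force: 59.6
pos [581.3  41.8  84.4] rot [3.14  0.    1.598] t 13.82 w 0.337
travel cm [-0.07 -0.23  3.74] yaw -0.0
side 244 [575.6  57.5  75.5] (array([579.9,  42.9]), array([46.3, 44. ]), 3.3)
```

```bash
python3 -m inch '[{"claw":1,"yaw":0,"travel":[-0.05,-0.2,0]},{"claw":1,"yaw":0,"travel":[0,0,0.5]},{"claw":1,"yaw":0,"travel":[0,0,0.7]},{"claw":1,"yaw":0,"travel":[0,0,0.7]},{"claw":1,"yaw":0,"travel":[0,0,0.7]},{"claw":1,"yaw":0,"travel":[0,0,0.6]},{"claw":1,"yaw":0,"travel":[0,0,0.3]},{"claw":1,"yaw":0,"travel":[0,0,0]},{"claw":1,"yaw":0,"travel":[0,0,0]}]'; python3 go.py 579 41 47 1.598
```

```text
t: 14.67
position: [578.2, 41.5, 47.9]
eef_rot: [-3.141, 0.0, 1.598]
ft_force: [-0.7, 0.0, -2.0]
grip_width: 0.34
gripper_force: 59.7
pos [578.2  41.5  47.9] rot [-3.141  0.     1.598] t 14.67 w 0.34
travel cm [-0.05  0.07  0.09] yaw -0.0
```

```bash
python3 -m inch '[{"claw":3.5,"yaw":0,"travel":[0,0,0]},{"claw":5.5,"yaw":0,"travel":[0,0,0]},{"claw":5.5,"yaw":0,"travel":[0,0,0]},{"claw":5.5,"yaw":0,"travel":[0,0,0]},{"claw":5.5,"yaw":0,"travel":[0,0,-1]},{"claw":5.5,"yaw":0,"travel":[0,0,-2]},{"claw":5.5,"yaw":0,"travel":[0,0,-2.5]},{"claw":5.5,"yaw":0,"travel":[0,0,-2.5]},{"claw":5.5,"yaw":0,"travel":[0,0,-2.5]},{"claw":5.5,"yaw":0,"travel":[-2,-2,0]},{"claw":5.5,"yaw":0,"travel":[-2.6,-3,0]},{"claw":5.5,"yaw":0,"travel":[-2.6,-3,0]},{"claw":5.5,"yaw":0,"travel":[-2.6,-3,0]},{"claw":5.5,"yaw":-0.1,"travel":[0,0,0]},{"claw":5.5,"yaw":-0.1,"travel":[0,0,0]},{"claw":5.5,"yaw":-0.1,"travel":[0,0,0]},{"claw":5.5,"yaw":-0.1,"travel":[0,0,0]},{"claw":5.5,"yaw":-0.11,"travel":[0,0,0]},{"claw":5.5,"yaw":0,"travel":[0,0,0]}]'; python3 look.py;python3 go.py 442.7 -68.5 97 2.108
```

```text
t: 16.25
position: [471.3, -59.6, 154.2]
eef_rot: [3.141, 0.001, 2.109]
ft_force: [0.2, -0.8, 0.0]
grip_width: 0.646
gripper_force: 0.0
side
 rod (array([ 572.3, -176.4]), array([317.4,  41.1]), -88.3)
 holder [440. -61.] tab [442.1 -68.9] [32.1 14.7] 33.5 63
 holder [429. 173.] tab [431.6 163.2] [123.3  29.6] -73.5 172
top
 rod (array([ 590.6, -212. ]), array([394.2,  94.9]), -89.7)
 holder [449. 112.] tab [447.8 113.4] [30. 10.] -13.0 66
 holder [421. 203.] tab [419.6 205.7] [30.1  9.3] -27.7 67
pos [471.3 -59.5 153.9] rot [3.141e+00 1.000e-03 2.105e+00] t 16.35 w 0.643
travel cm [ 0.69 -2.92  5.69] yaw -0.003
```

```bash
python3 -m inch '[{"claw":5.5,"yaw":0,"travel":[0.3,-1.2,0.5]},{"claw":5.5,"yaw":0,"travel":[0.4,-1.7,1.2]},{"claw":5.5,"yaw":0,"travel":[0,0,2]},{"claw":5.5,"yaw":0,"travel":[0,0,2]},{"claw":5.5,"yaw":0,"travel":[0,0,0]},{"claw":5.5,"yaw":0,"travel":[0,0,0]},{"claw":5.5,"yaw":0,"travel":[0,0,0]}]'; python3 go.py 442.7 -68.5 40 2.108
```

```text
t: 16.93
position: [443.3, -68.4, 97.3]
eef_rot: [3.141, 0.001, 2.107]
ft_force: [0.4, -1.0, 0.0]
grip_width: 0.642
gripper_force: 0.0
pos [443.3 -68.4  97.3] rot [3.141e+00 1.000e-03 2.107e+00] t 16.93 w 0.642
travel cm [ 0.03 -0.05  5.73] yaw -0.001
```

Grasp, lift, turn back to row yaw (+0.51).

```bash
python3 -m inch '[{"claw":5.5,"yaw":0,"travel":[0,0,1.4]},{"claw":5.5,"yaw":0,"travel":[0,0,1.4]},{"claw":5.5,"yaw":0,"travel":[0,0,1.4]},{"claw":5.5,"yaw":0,"travel":[0,0,1.4]},{"claw":5.5,"yaw":0,"travel":[0,0,0]},{"claw":5.5,"yaw":0,"travel":[0,0,0]},{"claw":1,"yaw":0,"travel":[0,0,0]},{"claw":1,"yaw":0,"travel":[0,0,0]},{"claw":1,"yaw":0,"travel":[0,0,0]},{"claw":1,"yaw":0,"travel":[0,0,0]},{"claw":1,"yaw":0,"travel":[0,0,0]},{"claw":1,"yaw":0,"travel":[0,0,0]},{"claw":1,"yaw":0,"travel":[0,0,0]}]'; python3 -m inch '[{"claw":1,"yaw":0,"travel":[0,0,-0.8]},{"claw":1,"yaw":0,"travel":[0,0,-1.5]},{"claw":1,"yaw":0,"travel":[0,0,-2]},{"claw":1,"yaw":0,"travel":[0,0,-2]},{"claw":1,"yaw":0,"travel":[0,0,-2]},{"claw":1,"yaw":0.08,"travel":[0,0,-2]},{"claw":1,"yaw":0.1,"travel":[0,0,-1.5]},{"claw":1,"yaw":0.1,"travel":[0,0,0]},{"claw":1,"yaw":0.1,"travel":[0,0,0]},{"claw":1,"yaw":0.08,"travel":[0,0,0]},{"claw":1,"yaw":0.05,"travel":[0,0,0]},{"claw":1,"yaw":0,"travel":[0,0,0]}]';  python3 go.py 577.7 95 150 1.598
```

```text
t: 18.02
position: [444.0, -68.8, 41.8]
eef_rot: [3.14, 0.002, 2.108]
ft_force: [-0.8, -0.6, 5.5]
grip_width: 0.339
gripper_force: 59.6
t: 19.02
position: [442.1, -68.1, 158.6]
eef_rot: [-3.141, -0.0, 1.597]
ft_force: [-0.5, 0.2, -2.7]
grip_width: 0.344
gripper_force: 59.4
pos [442.1 -68.1 158.6] rot [-3.141 -0.     1.597] t 19.02 w 0.344
travel cm [15.95 13.98  0.86] yaw -0.001
```

```bash
python3 -m inch '[{"claw":1,"yaw":0,"travel":[0.9,0.8,0]},{"claw":1,"yaw":0,"travel":[1.8,1.6,0]},{"claw":1,"yaw":0,"travel":[1.8,1.6,0]},{"claw":1,"yaw":0,"travel":[1.8,1.6,0]},{"claw":1,"yaw":0,"travel":[1.8,1.6,0]},{"claw":1,"yaw":0,"travel":[1.8,1.6,0]},{"claw":1,"yaw":0,"travel":[1.8,1.6,0]},{"claw":1,"yaw":0,"travel":[1.8,1.5,0]},{"claw":1,"yaw":0,"travel":[1.5,1.3,1]},{"claw":1,"yaw":0,"travel":[0.9,0.8,1.5]},{"claw":1,"yaw":0,"travel":[0,0,2]},{"claw":1,"yaw":0,"travel":[0,0,2]},{"claw":1,"yaw":0,"travel":[0,0,1]},{"claw":1,"yaw":0,"travel":[0,0,0]},{"claw":1,"yaw":0,"travel":[0,0,0]},{"claw":1,"yaw":0,"travel":[0,0,0]}]'; python3 go.py 577.7 95 47 1.598
```

```text
t: 20.35
position: [579.1, 94.5, 84.5]
eef_rot: [3.14, -0.0, 1.598]
ft_force: [1.1, -0.4, -1.6]
grip_width: 0.343
gripper_force: 59.7
pos [579.1  94.5  84.5] rot [ 3.14  -0.     1.598] t 20.35 w 0.343
travel cm [ 0.05 -0.14  3.75] yaw -0.0
```

```bash
python3 -m inch '[{"claw":1,"yaw":0,"travel":[0.05,-0.12,0]},{"claw":1,"yaw":0,"travel":[0,0,0.5]},{"claw":1,"yaw":0,"travel":[0,0,0.7]},{"claw":1,"yaw":0,"travel":[0,0,0.7]},{"claw":1,"yaw":0,"travel":[0,0,0.7]},{"claw":1,"yaw":0,"travel":[0,0,0.6]},{"claw":1,"yaw":0,"travel":[0,0,0.3]},{"claw":1,"yaw":0,"travel":[0,0,0]},{"claw":1,"yaw":0,"travel":[0,0,0]}]'; python3 go.py 577.7 95 47 1.598
```

```text
t: 21.1
position: [576.9, 94.9, 48.0]
eef_rot: [-3.141, 0.0, 1.598]
ft_force: [-0.3, -0.3, -2.7]
grip_width: 0.34
gripper_force: 60.0
pos [576.9  94.9  48. ] rot [-3.141  0.     1.598] t 21.1 w 0.34
travel cm [0.01 0.08 0.1 ] yaw -0.0
```

```bash
python3 -m inch '[{"claw":3.5,"yaw":0,"travel":[0,0,0]},{"claw":5.5,"yaw":0,"travel":[0,0,0]},{"claw":5.5,"yaw":0,"travel":[0,0,0]},{"claw":5.5,"yaw":0,"travel":[0,0,0]},{"claw":5.5,"yaw":0,"travel":[0,0,-1]},{"claw":5.5,"yaw":0,"travel":[0,0,-2]},{"claw":5.5,"yaw":0,"travel":[0,0,-2.5]},{"claw":5.5,"yaw":0,"travel":[0,0,-2.5]},{"claw":5.5,"yaw":0,"travel":[0.1,-1.5,-2]},{"claw":5.5,"yaw":0,"travel":[0.2,-2.5,0]},{"claw":5.5,"yaw":0,"travel":[0.3,-3,0]},{"claw":5.5,"yaw":0,"travel":[0.2,-2.5,0]},{"claw":5.5,"yaw":0.08,"travel":[0,0,0]},{"claw":5.5,"yaw":0.09,"travel":[0,0,0]},{"claw":5.5,"yaw":0.08,"travel":[0,0,0]},{"claw":5.5,"yaw":0,"travel":[0,0,0]},{"claw":5.5,"yaw":0,"travel":[0,0,0]}]'; python3 look.py;python3 go.py 447.9 113.7 97 1.347
```

```text
t: 22.52
position: [482.1, 100.4, 149.0]
eef_rot: [3.141, -0.0, 1.35]
ft_force: [0.1, -1.0, 0.8]
grip_width: 0.648
gripper_force: 0.0
side
 rod (array([ 586.6, -133.6]), array([230.4,  77.4]), 87.2)
 holder [429. 172.] tab [431.1 162. ] [125.   29.3] -72.5 169
top
 rod (array([ 586.4, -217.6]), array([404.3,  86.7]), 89.7)
pos [482.1 100.3 148.7] rot [ 3.141 -0.     1.349] t 22.62 w 0.649
travel cm [ 0.55 -3.63  5.17] yaw 0.002
```

```bash
python3 -m inch '[{"claw":5.5,"yaw":0,"travel":[0.2,-1.6,0]},{"claw":5.5,"yaw":0,"travel":[0.35,-2,1]},{"claw":5.5,"yaw":0,"travel":[0,0,2]},{"claw":5.5,"yaw":0,"travel":[0,0,2.2]},{"claw":5.5,"yaw":0,"travel":[0,0,0]},{"claw":5.5,"yaw":0,"travel":[0,0,0]},{"claw":5.5,"yaw":0,"travel":[0,0,0]}]'; python3 go.py 447.9 113.7 40 1.347
```

```text
t: 23.2
position: [448.6, 113.7, 97.1]
eef_rot: [3.141, -0.0, 1.348]
ft_force: [0.8, 0.8, -0.0]
grip_width: 0.641
gripper_force: 0.0
pos [448.6 113.7  97.1] rot [ 3.141 -0.     1.348] t 23.2 w 0.641
travel cm [-0.01 -0.07  5.71] yaw 0.001
```

```bash
python3 -m inch '[{"claw":5.5,"yaw":0,"travel":[0,0,1.4]},{"claw":5.5,"yaw":0,"travel":[0,0,1.4]},{"claw":5.5,"yaw":0,"travel":[0,0,1.4]},{"claw":5.5,"yaw":0,"travel":[0,0,1.4]},{"claw":5.5,"yaw":0,"travel":[0,0,0]},{"claw":5.5,"yaw":0,"travel":[0,0,0]},{"claw":1,"yaw":0,"travel":[0,0,0]},{"claw":1,"yaw":0,"travel":[0,0,0]},{"claw":1,"yaw":0,"travel":[0,0,0]},{"claw":1,"yaw":0,"travel":[0,0,0]},{"claw":1,"yaw":0,"travel":[0,0,0]},{"claw":1,"yaw":0,"travel":[0,0,0]},{"claw":1,"yaw":0,"travel":[0,0,0]}]'; python3 -m inch '[{"claw":1,"yaw":0,"travel":[0,0,-0.8]},{"claw":1,"yaw":0,"travel":[0,0,-1.5]},{"claw":1,"yaw":0,"travel":[0,0,-2]},{"claw":1,"yaw":0,"travel":[0,0,-2]},{"claw":1,"yaw":0,"travel":[0,0,-2]},{"claw":1,"yaw":-0.08,"travel":[0,0,-2]},{"claw":1,"yaw":-0.1,"travel":[0,0,-1]},{"claw":1,"yaw":-0.07,"travel":[0,0,0]},{"claw":1,"yaw":0,"travel":[0,0,0]},{"claw":1,"yaw":0,"travel":[0,0,0]}]';  python3 go.py 576.3 149 150 1.598
```

```text
t: 24.28
position: [449.2, 113.8, 41.7]
eef_rot: [3.139, -0.001, 1.348]
ft_force: [-0.6, 0.1, 7.0]
grip_width: 0.341
gripper_force: 59.0
t: 25.12
position: [447.7, 113.6, 153.5]
eef_rot: [-3.141, 0.0, 1.596]
ft_force: [0.6, 0.6, -1.4]
grip_width: 0.344
gripper_force: 59.5
pos [447.7 113.6 153.5] rot [-3.141  0.     1.596] t 25.12 w 0.344
travel cm [ 3.21 12.95  0.35] yaw -0.002
```

```bash
python3 -m inch '[{"claw":1,"yaw":-0.002,"travel":[0.3,1,0]},{"claw":1,"yaw":0,"travel":[0.5,2,0]},{"claw":1,"yaw":0,"travel":[0.5,2,0]},{"claw":1,"yaw":0,"travel":[0.5,2,0]},{"claw":1,"yaw":0,"travel":[0.5,2,0]},{"claw":1,"yaw":0,"travel":[0.5,2,0]},{"claw":1,"yaw":0,"travel":[0.4,1.5,0.5]},{"claw":1,"yaw":0,"travel":[0,0.4,1.5]},{"claw":1,"yaw":0,"travel":[0,0,2]},{"claw":1,"yaw":0,"travel":[0,0,2]},{"claw":1,"yaw":0,"travel":[0,0,1]},{"claw":1,"yaw":0,"travel":[0,0,0]},{"claw":1,"yaw":0,"travel":[0,0,0]},{"claw":1,"yaw":0,"travel":[0,0,0]}]'; python3 go.py 576.3 149 47 1.598
```

```text
t: 26.28
position: [576.6, 149.5, 84.3]
eef_rot: [3.14, -0.0, 1.599]
ft_force: [-0.1, -0.2, -2.1]
grip_width: 0.339
gripper_force: 59.7
pos [576.6 149.5  84.3] rot [ 3.14  -0.     1.599] t 26.28 w 0.339
travel cm [-0.05 -0.03  3.73] yaw 0.001
```

```bash
python3 -m inch '[{"claw":1,"yaw":0,"travel":[-0.05,0,0]},{"claw":1,"yaw":0,"travel":[0,0,0.5]},{"claw":1,"yaw":0,"travel":[0,0,0.7]},{"claw":1,"yaw":0,"travel":[0,0,0.7]},{"claw":1,"yaw":0,"travel":[0,0,0.7]},{"claw":1,"yaw":0,"travel":[0,0,0.6]},{"claw":1,"yaw":0,"travel":[0,0,0.3]},{"claw":1,"yaw":0,"travel":[0,0,0]},{"claw":1,"yaw":0,"travel":[0,0,0]}]'; python3 go.py 576.3 149 47 1.598; python3 -m inch '[{"claw":3.5,"yaw":0,"travel":[0,0,0]},{"claw":5.5,"yaw":0,"travel":[0,0,0]},{"claw":5.5,"yaw":0,"travel":[0,0,0]},{"claw":5.5,"yaw":0,"travel":[0,0,0]},{"claw":5.5,"yaw":0,"travel":[0,0,-1]},{"claw":5.5,"yaw":0,"travel":[0,0,-2]},{"claw":5.5,"yaw":0,"travel":[0,0,-2.5]},{"claw":5.5,"yaw":0,"travel":[0,0,-2.5]},{"claw":5.5,"yaw":0,"travel":[0,-1.5,-2]},{"claw":5.5,"yaw":0.08,"travel":[0,-2.5,0]},{"claw":5.5,"yaw":0.1,"travel":[0,-2.5,0]},{"claw":5.5,"yaw":0.1,"travel":[0,-2,0]},{"claw":5.5,"yaw":0.1,"travel":[0,0,0]},{"claw":5.5,"yaw":0.1,"travel":[0,0,0]},{"claw":5.5,"yaw":0.03,"travel":[0,0,0]},{"claw":5.5,"yaw":0,"travel":[0,0,0]},{"claw":5.5,"yaw":0,"travel":[0,0,0]}]'; python3 look.py;python3 go.py 419.6 205.5 97 1.09
```

```text
t: 27.03
position: [575.8, 148.8, 47.9]
eef_rot: [-3.141, 0.0, 1.6]
ft_force: [0.5, 0.1, -1.5]
grip_width: 0.337
gripper_force: 59.9
pos [575.8 148.8  47.9] rot [-3.141  0.     1.6  ] t 27.03 w 0.337
travel cm [0.01 0.05 0.09] yaw 0.002
t: 28.45
position: [491.5, 152.0, 149.0]
eef_rot: [3.141, -0.001, 1.091]
ft_force: [0.4, -0.8, -0.2]
grip_width: 0.643
gripper_force: 0.0
side
 rod (array([ 578.8, -198.3]), array([303.5,  19.2]), -88.6)
 holder [416. 215.] tab [417.8 206.3] [31.9 14.2] -30.5 92
top
 rod (array([ 591.9, -209.8]), array([388.5,  88.2]), 88.8)
pos [491.5 152.  148.7] rot [ 3.141 -0.     1.09 ] t 28.55 w 0.642
travel cm [ 1.42 -8.85  5.16] yaw 0.0
```

```bash
python3 -m inch '[{"claw":5.5,"yaw":0,"travel":[0.2,-1.6,0]},{"claw":5.5,"yaw":0,"travel":[0.4,-2.4,0]},{"claw":5.5,"yaw":0,"travel":[0.4,-2.4,0]},{"claw":5.5,"yaw":0,"travel":[0.4,-2.4,1]},{"claw":5.5,"yaw":0,"travel":[0,0,2]},{"claw":5.5,"yaw":0,"travel":[0,0,2.2]},{"claw":5.5,"yaw":0,"travel":[0,0,0]},{"claw":5.5,"yaw":0,"travel":[0,0,0]},{"claw":5.5,"yaw":0,"travel":[0,0,0]}]'; python3 go.py 419.4 205.8 40 1.09
```

```text
t: 29.3
position: [420.4, 205.1, 97.1]
eef_rot: [3.141, -0.0, 1.09]
ft_force: [-0.3, 0.2, 1.0]
grip_width: 0.644
gripper_force: 0.0
pos [420.4 205.1  97.1] rot [ 3.141 -0.     1.09 ] t 29.3 w 0.644
travel cm [ 0.01 -0.12  5.71] yaw -0.0
```

```bash
python3 -m inch '[{"claw":5.5,"yaw":0,"travel":[0,-0.1,1.4]},{"claw":5.5,"yaw":0,"travel":[0,0,1.4]},{"claw":5.5,"yaw":0,"travel":[0,0,1.4]},{"claw":5.5,"yaw":0,"travel":[0,0,1.4]},{"claw":5.5,"yaw":0,"travel":[0,0,0]},{"claw":5.5,"yaw":0,"travel":[0,0,0]},{"claw":1,"yaw":0,"travel":[0,0,0]},{"claw":1,"yaw":0,"travel":[0,0,0]},{"claw":1,"yaw":0,"travel":[0,0,0]},{"claw":1,"yaw":0,"travel":[0,0,0]},{"claw":1,"yaw":0,"travel":[0,0,0]},{"claw":1,"yaw":0,"travel":[0,0,0]},{"claw":1,"yaw":0,"travel":[0,0,0]}]'; python3 -m inch '[{"claw":1,"yaw":0,"travel":[0,0,-0.8]},{"claw":1,"yaw":0,"travel":[0,0,-1.5]},{"claw":1,"yaw":0,"travel":[0,0,-2]},{"claw":1,"yaw":0,"travel":[0,0,-2]},{"claw":1,"yaw":0,"travel":[0,0,-2]},{"claw":1,"yaw":-0.08,"travel":[0,0,-2]},{"claw":1,"yaw":-0.1,"travel":[0,0,-1]},{"claw":1,"yaw":-0.1,"travel":[0,0,0]},{"claw":1,"yaw":-0.1,"travel":[0,0,0]},{"claw":1,"yaw":-0.08,"travel":[0,0,0]},{"claw":1,"yaw":-0.048,"travel":[0,0,0]},{"claw":1,"yaw":0,"travel":[0,0,0]},{"claw":1,"yaw":0,"travel":[0,0,0]}]';  python3 go.py 574.9 203 150 1.598
```

```text
t: 30.38
position: [420.1, 206.0, 41.7]
eef_rot: [3.14, -0.002, 1.09]
ft_force: [-0.9, -0.2, 6.4]
grip_width: 0.342
gripper_force: 58.9
t: 31.47
position: [418.5, 205.5, 153.4]
eef_rot: [-3.141, 0.0, 1.596]
ft_force: [-0.3, -0.1, -2.3]
grip_width: 0.342
gripper_force: 59.5
pos [418.5 205.5 153.4] rot [-3.141  0.     1.596] t 31.47 w 0.342
travel cm [-0.65 15.62  0.34] yaw -0.002
```

```bash
python3 -m inch '[{"claw":1,"yaw":-0.002,"travel":[0,1,0]},{"claw":1,"yaw":0,"travel":[-0.1,2,0]},{"claw":1,"yaw":0,"travel":[-0.1,2,0]},{"claw":1,"yaw":0,"travel":[-0.1,2,0]},{"claw":1,"yaw":0,"travel":[-0.1,2,0]},{"claw":1,"yaw":0,"travel":[-0.1,2,0]},{"claw":1,"yaw":0,"travel":[-0.1,2,0]},{"claw":1,"yaw":0,"travel":[0,1.7,0.5]},{"claw":1,"yaw":0,"travel":[0,0.9,1.5]},{"claw":1,"yaw":0,"travel":[0,0,2]},{"claw":1,"yaw":0,"travel":[0,0,2]},{"claw":1,"yaw":0,"travel":[0,0,1]},{"claw":1,"yaw":0,"travel":[0,0,0]},{"claw":1,"yaw":0,"travel":[0,0,0]},{"claw":1,"yaw":0,"travel":[0,0,0]}]'; python3 go.py 574.9 203 47 1.598
```

```text
t: 32.72
position: [575.9, 204.3, 84.4]
eef_rot: [3.14, -0.0, 1.6]
ft_force: [-0.0, -0.1, -1.3]
grip_width: 0.34
gripper_force: 59.7
pos [575.9 204.3  84.4] rot [ 3.14 -0.    1.6 ] t 32.72 w 0.34
travel cm [-0.13 -0.11  3.74] yaw 0.002
```

```bash
python3 -m inch '[{"claw":1,"yaw":0,"travel":[-0.13,-0.03,0]},{"claw":1,"yaw":0,"travel":[0,0,0.5]},{"claw":1,"yaw":0,"travel":[0,0,0.7]},{"claw":1,"yaw":0,"travel":[0,0,0.7]},{"claw":1,"yaw":0,"travel":[0,0,0.7]},{"claw":1,"yaw":0,"travel":[0,0,0.6]},{"claw":1,"yaw":0,"travel":[0,0,0.3]},{"claw":1,"yaw":0,"travel":[0,0,0]},{"claw":1,"yaw":0,"travel":[0,0,0]}]'; python3 go.py 574.9 203 47 1.598; python3 -m inch '[{"claw":3.5,"yaw":0,"travel":[0,0,0]},{"claw":5.5,"yaw":0,"travel":[0,0,0]},{"claw":5.5,"yaw":0,"travel":[0,0,0]},{"claw":5.5,"yaw":0,"travel":[0,0,0]},{"claw":5.5,"yaw":0,"travel":[0,0,-1]},{"claw":5.5,"yaw":0,"travel":[0,0,-2]},{"claw":5.5,"yaw":0,"travel":[0,0,-2.5]},{"claw":5.5,"yaw":0,"travel":[0,0,-2.5]},{"claw":5.5,"yaw":0,"travel":[0,-1.5,-2]},{"claw":5.5,"yaw":0,"travel":[-1,-3,0]},{"claw":5.5,"yaw":0,"travel":[-3,-3,0]},{"claw":5.5,"yaw":0,"travel":[-3,-3,0]},{"claw":5.5,"yaw":0,"travel":[-3,-3,0]},{"claw":5.5,"yaw":0,"travel":[-3,-1,0]},{"claw":5.5,"yaw":0,"travel":[-3,0,0]},{"claw":5.5,"yaw":0,"travel":[-3,0,0]},{"claw":5.5,"yaw":0,"travel":[-3,0,0]},{"claw":5.5,"yaw":0,"travel":[-3,0,0]},{"claw":5.5,"yaw":0,"travel":[-3,0,0]},{"claw":5.5,"yaw":0,"travel":[-2,0,0]}]'; cat > row.py <<'E'
from h import *
C=clouds()
for n,(P,hsv,ok,p) in C.items():
    cv2.imwrite(f'pics/row_{n}.png',cv2.resize(p[190:320,190:350,::-1],None,fx=4,fy=4))
    b=ok&(P[...,0]>535)&(P[...,0]<620)&(P[...,2]<95)
    for y in(239.5,203,149,95,41,5):
        q=P[b&(abs(P[...,1]-y)<20)&(P[...,2]>73)]
        if len(q)>3: print(n,y,rect(q),len(q),np.median(q[:,2]).round(1))
E
python3 row.py
```

```text
t: 33.47
position: [574.5, 202.8, 47.9]
eef_rot: [-3.141, 0.0, 1.6]
ft_force: [1.3, 0.3, -2.0]
grip_width: 0.341
gripper_force: 59.9
pos [574.5 202.8  47.9] rot [-3.141  0.     1.6  ] t 33.47 w 0.341
travel cm [0.02 0.04 0.09] yaw 0.002
t: 35.13
position: [440.4, -102.3, 149.4]
eef_rot: [3.14, 0.002, 1.598]
ft_force: [1.2, 0.2, 0.3]
grip_width: 0.646
gripper_force: 0.0
side 239.5 (array([571.9, 242. ]), array([29.9, 13.4]), 4.5) 80 81.9
side 203 (array([572.9, 202.8]), array([31.3, 14.7]), 1.5) 85 81.7
side 149 (array([574.4, 149.5]), array([30.2, 13.8]), -2.6) 78 82.1
side 95 (array([575.2,  95.2]), array([29.9, 14.3]), 0.8) 72 82.0
side 41 (array([577.8,  42.3]), array([31.5, 15.3]), 2.6) 70 81.3
side 5 (array([578.5,   7.1]), array([29.9, 11.6]), 4.2) 59 80.7
top 239.5 (array([574. , 239.2]), array([30. ,  8.6]), 2.5) 62 82.9
top 203 (array([574.3, 201.8]), array([27.6,  9.5]), 0.9) 65 82.6
top 149 (array([575.5, 147.3]), array([27.4,  9.3]), -0.4) 62 82.7
top 95 (array([577.3,  94.6]), array([29.3,  9.7]), 3.1) 61 82.7
top 41 (array([578.7,  40.5]), array([29.8,  9.7]), 3.5) 63 84.0
top 5 (array([580.3,   5.2]), array([29.9,  7.3]), 3.9) 50 83.4
```

View pics/row_side.png

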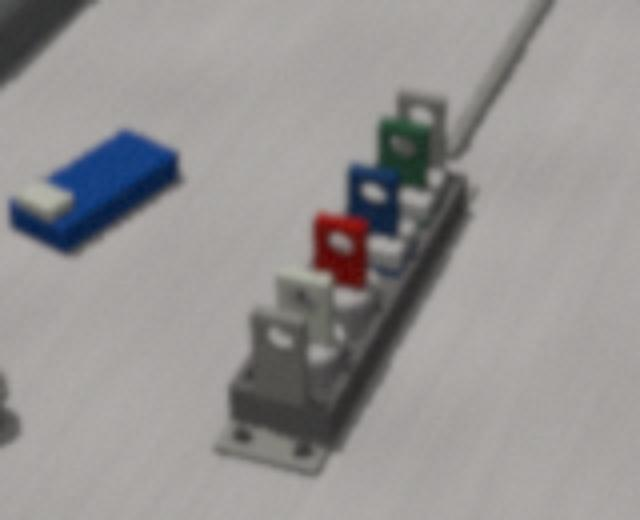

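All four tabs and both plates line up within 1 mm, with the tab tops at z≈83. Next I locate the rod.

```bash
cat > rod.py <<'E'
from h import *
C=clouds()
for n,(P,hsv,ok,p) in C.items():
    m=(ok&(P[...,0]>480)&(P[...,0]<680)&(P[...,1]<-8)&(P[...,1]>-450)&(P[...,2]>6)&(P[...,2]<22)).astype(np.uint8)
    m=cv2.morphologyEx(m,cv2.MORPH_CLOSE,np.ones((3,3)))
    k,l,st,_=cv2.connectedComponentsWithStats(m); i=1+np.argmax(st[1:,4]); Q=P[(l==i)&ok]
    f=cv2.fitLine(np.float32(Q[:,:2]),cv2.DIST_HUBER,0,.01,.01).ravel(); 
    print(n,st[i],'y range',np.percentile(Q[:,1],[1,99]).round(1),'line p',f[2:].round(1),'ang',np.degrees(np.arctan2(f[1],f[0])).round(2))
    o=P[(cv2.inRange(hsv,*COL['orange'])>0)&ok&(P[...,0]>480)&(P[...,0]<680)&(P[...,1]>-450)]
    if len(o)>4: print(' grip',rect(o),np.median(o,0).round(1))
    cv2.imwrite(f'pics/rod_{n}.png',cv2.resize(p[140:290,180:450,::-1] if n=='top' else p[150:300,220:400,::-1],None,fx=2.9,fy=2.9))
E
python3 rod.py
```

```text
side [301 177  36  52 276] y range [-343.1  -47.1] line p [ 580.3 -186.6] ang -88.98
 grip (array([ 584.6, -322. ]), array([41.9, 23.1]), 88.2) [ 583.6 -326.1   10. ]
top [330 208 124  13 701] y range [-346.1  -54. ] line p [ 584.5 -204.9] ang -88.46
 grip (array([ 586.4, -325. ]), array([44.8, 19.9]), 89.2) [ 586.3 -324.9   12.6]
```

View pics/rod_top.png

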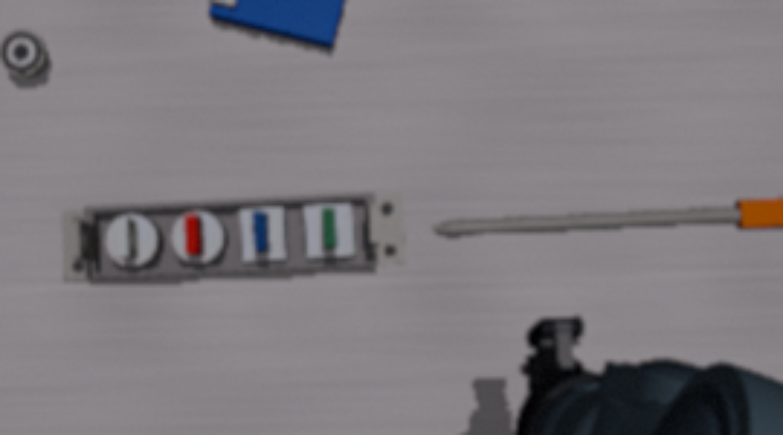

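The rod lies undisturbed and parallel to the row: tip at crop px (437,228), grip centre at (586.5,-325) mm.

```bash
python3 -m inch '[{"claw":5,"yaw":0,"travel":[-1.2,0.7,0]},{"claw":5,"yaw":0,"travel":[-2.4,1.6,0]},{"claw":5,"yaw":0,"travel":[-2.4,1.6,0]},{"claw":5,"yaw":0,"travel":[-2.4,1.6,0]},{"claw":5,"yaw":0,"travel":[-2.4,1.6,0]},{"claw":5,"yaw":0,"travel":[-2.4,1.6,0]},{"claw":5,"yaw":0,"travel":[-2.4,1.6,0]},{"claw":5,"yaw":0,"travel":[-2.4,1.6,0]},{"claw":5,"yaw":0,"travel":[-2.4,1.6,0]},{"claw":5,"yaw":0,"travel":[-1.2,0.7,2]},{"claw":5,"yaw":0,"travel":[0,0,2.5]},{"claw":5,"yaw":0,"travel":[0,0,2.5]},{"claw":5,"yaw":0,"travel":[0,0,2]},{"claw":5,"yaw":0,"travel":[0,0,0]},{"claw":5,"yaw":0,"travel":[0,0,0]},{"claw":5,"yaw":0,"travel":[0,0,0]}]'; python3 go.py 586.5 -325 1 1.598
```

```text
t: 36.67
position: [589.3, -311.3, 59.6]
eef_rot: [3.14, 0.001, 1.601]
ft_force: [-0.5, -0.8, 0.8]
grip_width: 0.584
gripper_force: 0.0
pos [ 589.3 -311.3   59.6] rot [3.140e+00 1.000e-03 1.601e+00] t 36.67 w 0.584
travel cm [-1.35 -0.33  5.87] yaw 0.003
```

```bash
python3 -m inch '[{"claw":5,"yaw":0.003,"travel":[-1.35,-0.25,0]},{"claw":5,"yaw":0,"travel":[0,0,1.5]},{"claw":5,"yaw":0,"travel":[0,0,1.5]},{"claw":5,"yaw":0,"travel":[0,0,1.5]},{"claw":5,"yaw":0,"travel":[0,0,1]},{"claw":5,"yaw":0,"travel":[0,0,0.35]},{"claw":5,"yaw":0,"travel":[0,0,0]},{"claw":5,"yaw":0,"travel":[0,0,0]},{"claw":0.5,"yaw":0,"travel":[0,0,0]},{"claw":0.5,"yaw":0,"travel":[0,0,0]},{"claw":0.5,"yaw":0,"travel":[0,0,0]},{"claw":0.5,"yaw":0,"travel":[0,0,0]},{"claw":0.5,"yaw":0,"travel":[0,0,0]},{"claw":0.5,"yaw":0,"travel":[0,0,0]},{"claw":0.5,"yaw":0,"travel":[0,0,0]},{"claw":0.5,"yaw":0,"travel":[0,0,0]}]'; python3 go.py 589 -325 65 1.598
```

```text
t: 38.0
position: [587.1, -325.6, 1.3]
eef_rot: [3.14, 0.002, 1.597]
ft_force: [-0.4, 0.5, 5.8]
grip_width: 0.26
gripper_force: 60.7
pos [ 587.1 -325.6    1.3] rot [3.140e+00 2.000e-03 1.597e+00] t 38.0 w 0.26
travel cm [ 0.05  0.21 -6.37] yaw -0.001
```

```bash
python3 -m inch '[{"claw":0.5,"yaw":0,"travel":[0,0,-0.4]},{"claw":0.5,"yaw":0,"travel":[0,0,-0.8]},{"claw":0.5,"yaw":0,"travel":[0,0,-1]},{"claw":0.5,"yaw":0,"travel":[0,0,-1]},{"claw":0.5,"yaw":0,"travel":[0,0,-1]},{"claw":0.5,"yaw":0,"travel":[0,0,-1]},{"claw":0.5,"yaw":0,"travel":[0,0.2,-0.6]},{"claw":0.5,"yaw":0,"travel":[0,0,-0.3]},{"claw":0.5,"yaw":0,"travel":[0,0,0]},{"claw":0.5,"yaw":0,"travel":[0,0,0]},{"claw":0.5,"yaw":0,"travel":[0,0,0]}]'; cat > held.py <<'E'
from h import *
import sys
y0=float(sys.argv[1]); y1=float(sys.argv[2])
C=clouds()
for n,(P,hsv,ok,p) in C.items():
    q=P[ok&(P[...,0]>560)&(P[...,0]<612)&(P[...,1]<y1)&(P[...,1]>y0)&(P[...,2]>35)&(P[...,2]<100)]
    if len(q)<9: continue
    a=np.polyfit(q[:,1],q[:,0],1); 
    tops=[(yy,np.percentile(q[abs(q[:,1]-yy)<8][:,2],85).round(1)) for yy in np.arange(y0+8,y1,32) if (abs(q[:,1]-yy)<8).sum()>4]
    print(n,len(q),'y',q[:,1].min().round(1),q[:,1].max().round(1),'x at ends',np.polyval(a,[y0,y1]).round(1),'slope',a[0].round(4),'ztop',tops)
E
python3 held.py -285 -20; python3 go.py 589 -325 65 1.598
```

```text
t: 38.92
position: [587.7, -324.7, 60.1]
eef_rot: [-3.141, -0.001, 1.597]
ft_force: [-0.3, 0.3, -1.5]
grip_width: 0.259
gripper_force: 59.8
side 209 y -283.6 -44.0 x at ends [582.7 578. ] slope -0.0176 ztop [(np.float64(-277.0), np.float64(70.9)), (np.float64(-245.0), np.float64(68.6)), (np.float64(-213.0), np.float64(69.3)), (np.float64(-181.0), np.float64(71.0)), (np.float64(-149.0), np.float64(70.9)), (np.float64(-117.0), np.float64(70.7)), (np.float64(-85.0), np.float64(69.9)), (np.float64(-53.0), np.float64(68.6))]
top 541 y -284.9 -48.0 x at ends [587.1 580. ] slope -0.0267 ztop [(np.float64(-277.0), np.float64(71.2)), (np.float64(-245.0), np.float64(71.2)), (np.float64(-213.0), np.float64(70.6)), (np.float64(-181.0), np.float64(71.8)), (np.float64(-149.0), np.float64(71.5)), (np.float64(-117.0), np.float64(70.1)), (np.float64(-85.0), np.float64(70.2)), (np.float64(-53.0), np.float64(70.3))]
pos [ 587.5 -324.6   60. ] rot [-3.140e+00 -1.000e-03  1.597e+00] t 39.02 w 0.26
travel cm [-0.04  0.14 -0.5 ] yaw -0.001
```

```bash
python3 -m inch '[{"claw":0.5,"yaw":0,"travel":[0,0.08,-0.24]},{"claw":0.5,"yaw":0,"travel":[0.8,0,0]},{"claw":0.5,"yaw":0,"travel":[1,0,0]},{"claw":0.5,"yaw":0,"travel":[1,0,0]},{"claw":0.5,"yaw":0,"travel":[0.5,0,0]},{"claw":0.5,"yaw":0,"travel":[0,0,0]},{"claw":0.5,"yaw":0,"travel":[0,0,0]}]'; python3 held.py -252 -3; python3 - <<'E'
from h import *
p,_=snap('side');cv2.imwrite('pics/c1.png',cv2.resize(p[150:310,220:380,::-1],None,fx=3.7,fy=3.7,interpolation=cv2.INTER_CUBIC))
E
```

```text
t: 39.6
position: [588.1, -291.2, 63.3]
eef_rot: [-3.141, 0.0, 1.598]
ft_force: [-0.3, 0.7, -2.4]
grip_width: 0.257
gripper_force: 59.8
side 209 y -250.9 -19.5 x at ends [583.4 578.1] slope -0.0212 ztop [(np.float64(-244.0), np.float64(72.5)), (np.float64(-212.0), np.float64(72.8)), (np.float64(-180.0), np.float64(74.6)), (np.float64(-148.0), np.float64(74.0)), (np.float64(-116.0), np.float64(73.4)), (np.float64(-84.0), np.float64(74.1)), (np.float64(-52.0), np.float64(72.9)), (np.float64(-20.0), np.float64(72.8))]
top 545 y -252.0 -15.9 x at ends [587.6 580.8] slope -0.0271 ztop [(np.float64(-244.0), np.float64(74.7)), (np.float64(-212.0), np.float64(74.7)), (np.float64(-180.0), np.float64(74.4)), (np.float64(-148.0), np.float64(74.4)), (np.float64(-116.0), np.float64(74.4)), (np.float64(-84.0), np.float64(73.8)), (np.float64(-52.0), np.float64(74.5)), (np.float64(-20.0), np.float64(72.5))]
```

View pics/c1.png

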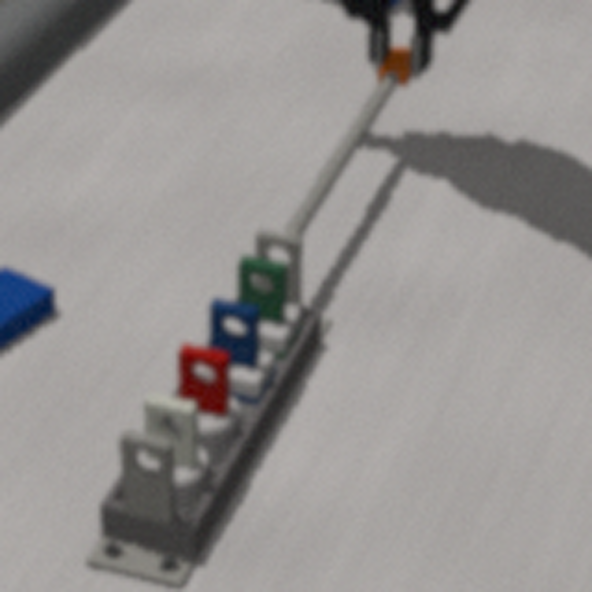

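The rod is held level and in line with the row, its tip just short of the near plate. I'll insert it in stages and watch the force.

```bash
python3 -m inch '[{"claw":0.5,"yaw":0,"travel":[0.4,0,0.1]},{"claw":0.5,"yaw":0,"travel":[0.6,0,0]},{"claw":0.5,"yaw":0,"travel":[0.6,0,0]},{"claw":0.5,"yaw":0,"travel":[0.6,0,0]},{"claw":0.5,"yaw":0,"travel":[0.6,0,0]},{"claw":0.5,"yaw":0,"travel":[0.6,0,0]},{"claw":0.5,"yaw":0,"travel":[0.6,0,0]},{"claw":0.5,"yaw":0,"travel":[0.5,0,0]},{"claw":0.5,"yaw":0,"travel":[0,0,0]},{"claw":0.5,"yaw":0,"travel":[0,0,0]}]'; python3 held.py -210 -3
```

```text
t: 40.58
position: [586.9, -246.6, 62.3]
eef_rot: [-3.142, 0.0, 1.597]
ft_force: [0.6, -0.8, -2.3]
grip_width: 0.259
gripper_force: 59.8
side 175 y -206.5 -17.1 x at ends [582.7 577.9] slope -0.023 ztop [(np.float64(-202.0), np.float64(73.2)), (np.float64(-170.0), np.float64(72.4)), (np.float64(-138.0), np.float64(73.4)), (np.float64(-106.0), np.float64(73.9)), (np.float64(-74.0), np.float64(72.7)), (np.float64(-42.0), np.float64(72.1))]
top 476 y -209.2 -4.2 x at ends [586.3 581. ] slope -0.0258 ztop [(np.float64(-202.0), np.float64(74.3)), (np.float64(-170.0), np.float64(73.8)), (np.float64(-138.0), np.float64(72.5)), (np.float64(-106.0), np.float64(73.0)), (np.float64(-74.0), np.float64(73.3)), (np.float64(-42.0), np.float64(72.9)), (np.float64(-10.0), np.float64(72.1))]
```

```bash
python3 -m inch '[{"claw":0.5,"yaw":0,"travel":[0.4,0,0]},{"claw":0.5,"yaw":0,"travel":[0.6,0,0]},{"claw":0.5,"yaw":0,"travel":[0.7,0,0]},{"claw":0.5,"yaw":0,"travel":[0.7,0,0]},{"claw":0.5,"yaw":0,"travel":[0.7,0,0]},{"claw":0.5,"yaw":0,"travel":[0.7,0,0]},{"claw":0.5,"yaw":0,"travel":[0.7,0,0]},{"claw":0.5,"yaw":0,"travel":[0.6,0,0]},{"claw":0.5,"yaw":0,"travel":[0,0,0]},{"claw":0.5,"yaw":0,"travel":[0,0,0]}]'; python3 -m inch '[{"claw":0.5,"yaw":0,"travel":[0.4,0,0]},{"claw":0.5,"yaw":0,"travel":[0.6,0,0]},{"claw":0.5,"yaw":0,"travel":[0.7,0,0]},{"claw":0.5,"yaw":0,"travel":[0.7,0,0]},{"claw":0.5,"yaw":0,"travel":[0.7,0,0]},{"claw":0.5,"yaw":0,"travel":[0.7,0,0]},{"claw":0.5,"yaw":0,"travel":[0.7,0,0]},{"claw":0.5,"yaw":0,"travel":[0.6,0,0]},{"claw":0.5,"yaw":0,"travel":[0,0,0]}]';python3 held.py -110 -3; python3 row.py
```

```text
t: 41.52
position: [585.6, -195.6, 62.2]
eef_rot: [-3.142, 0.0, 1.598]
ft_force: [0.1, 0.4, -2.0]
grip_width: 0.263
gripper_force: 59.8
t: 42.27
position: [584.0, -143.4, 62.1]
eef_rot: [-3.141, -0.001, 1.598]
ft_force: [-0.4, 0.0, -1.0]
grip_width: 0.258
gripper_force: 59.8
side 94 y -109.4 -17.5 x at ends [579.8 578.1] slope -0.0163 ztop [(np.float64(-102.0), np.float64(73.0)), (np.float64(-70.0), np.float64(73.2)), (np.float64(-38.0), np.float64(72.5))]
top 248 y -109.8 -4.1 x at ends [583.4 580.8] slope -0.0251 ztop [(np.float64(-102.0), np.float64(73.8)), (np.float64(-70.0), np.float64(73.5)), (np.float64(-38.0), np.float64(73.7)), (np.float64(-6.0), np.float64(73.6))]
side 239.5 (array([571.8, 239.9]), array([29.2, 11.4]), 5.5) 81 81.5
side 203 (array([572.8, 203.3]), array([30.2, 14.8]), -0.1) 88 81.6
side 149 (array([574.7, 150. ]), array([31.2, 14. ]), 7.8) 77 80.9
side 95 (array([575.8,  95.8]), array([30. , 28.6]), -46.1) 72 81.9
side 41 (array([576.7,  41.6]), array([29.9, 23.6]), 40.9) 75 80.7
side 5 (array([578.6,   8.7]), array([30.7, 18.4]), 10.8) 65 80.2
top 239.5 (array([573.9, 238.9]), array([29.7,  8.1]), 0.4) 61 82.8
top 203 (array([574.5, 201.9]), array([27.9,  9.3]), 1.2) 65 82.5
top 149 (array([575.7, 147.2]), array([27.8,  9.5]), -0.9) 65 82.9
top 95 (array([576. ,  94.8]), array([27.5, 27.2]), -49.7) 66 82.7
top 41 (array([578.7,  40.2]), array([28. , 25.9]), 45.4) 75 82.8
top 5 (array([581.2,   4.3]), array([27.8, 26. ]), -42.6) 66 82.7
```

View pics/row_side.png

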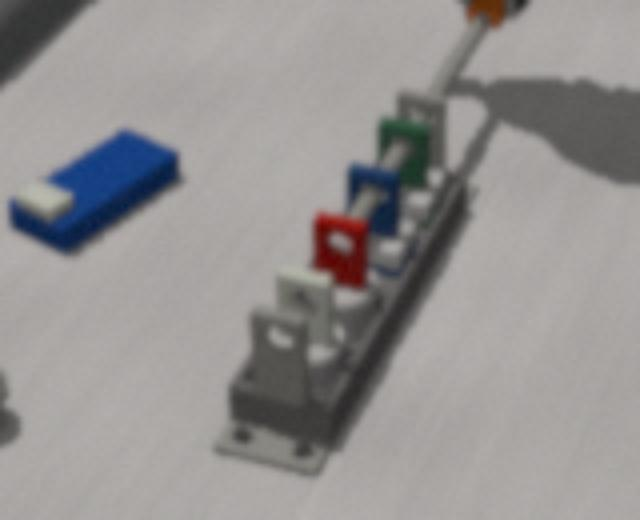

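The rod is threaded cleanly through the plate, green and blue, with no contact force. I'll continue.

```bash
python3 -m inch '[{"claw":0.5,"yaw":0,"travel":[0.4,0,0]},{"claw":0.5,"yaw":0,"travel":[0.6,0,0]},{"claw":0.5,"yaw":0,"travel":[0.7,0,0]},{"claw":0.5,"yaw":0,"travel":[0.7,0,0]},{"claw":0.5,"yaw":0,"travel":[0.7,0,0]},{"claw":0.5,"yaw":0,"travel":[0.7,0,0]},{"claw":0.5,"yaw":0,"travel":[0.7,0,0]},{"claw":0.5,"yaw":0,"travel":[0.6,0,0]},{"claw":0.5,"yaw":0,"travel":[0,0,0]},{"claw":0.5,"yaw":0,"travel":[0,0,0]}]'; python3 -m inch '[{"claw":0.5,"yaw":0,"travel":[0.4,0,0]},{"claw":0.5,"yaw":0,"travel":[0.6,0,0]},{"claw":0.5,"yaw":0,"travel":[0.7,0,0]},{"claw":0.5,"yaw":0,"travel":[0.7,0,0]},{"claw":0.5,"yaw":0,"travel":[0.7,0,0]},{"claw":0.5,"yaw":0,"travel":[0.7,0,0]},{"claw":0.5,"yaw":0,"travel":[0.7,0,0]},{"claw":0.5,"yaw":0,"travel":[0.6,0,0]},{"claw":0.5,"yaw":0,"travel":[0,0,0]},{"claw":0.5,"yaw":0,"travel":[0,0,0]}]';python3 row.py
```

```text
t: 43.3
position: [582.9, -93.6, 62.2]
eef_rot: [-3.142, 0.0, 1.598]
ft_force: [-0.0, -0.6, -1.7]
grip_width: 0.261
gripper_force: 59.8
t: 44.13
position: [581.6, -42.7, 62.2]
eef_rot: [-3.142, 0.0, 1.598]
ft_force: [0.0, 0.2, -0.9]
grip_width: 0.257
gripper_force: 59.8
side 239.5 (array([572.9, 239.2]), array([30.3, 25.6]), -42.8) 83 81.8
side 203 (array([571.2, 203.6]), array([29.2, 27.3]), 48.0) 95 81.8
side 149 (array([573.9, 154. ]), array([31.5, 21.1]), 7.8) 83 81.8
side 95 (array([575.4, 100.5]), array([31.5, 22.5]), 3.8) 71 81.7
side 41 (array([576.9,  45.8]), array([31.3, 22.4]), 10.1) 75 81.2
side 5 (array([576.1,   5.9]), array([29.3, 27.8]), -33.0) 64 81.2
top 239.5 (array([573.9, 239.1]), array([29.8,  8.6]), 1.3) 62 82.8
top 203 (array([574.3, 201.5]), array([26.2, 24.6]), -42.2) 68 82.6
top 149 (array([575.5, 147.4]), array([26.6, 23.8]), -39.1) 72 82.5
top 95 (array([577.6,  93.1]), array([27.2, 26.3]), -45.4) 73 82.5
top 41 (array([580.1,  42. ]), array([30.9, 27.5]), 52.2) 81 82.8
top 5 (array([580.4,   5.7]), array([27.4, 24.9]), 45.4) 69 82.2
```

View pics/row_side.png

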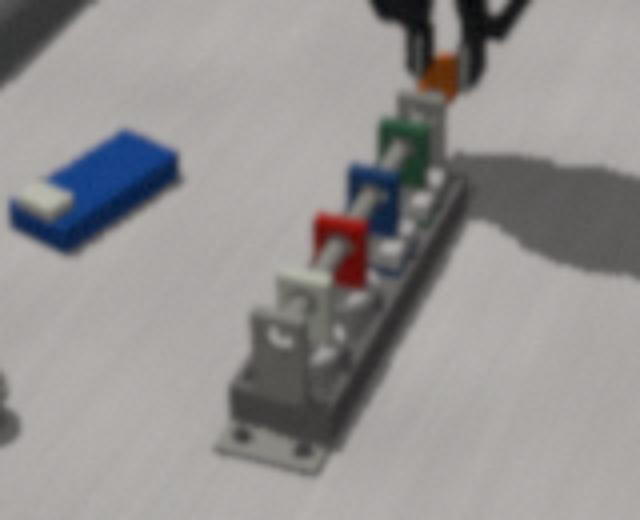

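```bash
python3 -m inch '[{"claw":0.5,"yaw":0,"travel":[0.3,0,0]},{"claw":0.5,"yaw":0,"travel":[0.4,0,0]},{"claw":0.5,"yaw":0,"travel":[0.4,0,0]},{"claw":0.5,"yaw":0,"travel":[0.4,0,0]},{"claw":0.5,"yaw":0,"travel":[0.3,0,0]},{"claw":0.5,"yaw":0,"travel":[0,0,0]},{"claw":0.5,"yaw":0,"travel":[0,0,0]}]'; python3 - <<'E'
from h import *
p,_=snap('side');cv2.imwrite('pics/d1.png',cv2.resize(p[170:310,220:360,::-1],None,fx=4,fy=4,interpolation=cv2.INTER_CUBIC))
C=clouds()
for n,(P,hsv,ok,p) in C.items():
    b=ok&(P[...,0]>560)&(P[...,0]<595)&(P[...,2]>55)&(P[...,2]<76)
    q=P[b&(P[...,1]>244)&(P[...,1]<280)]; print(n,'tip',len(q),q[:,1].max().round(1) if len(q) else '')
    o=P[b&(cv2.inRange(hsv,*COL['orange'])>0)];print(' orange ymax',o[:,1].max().round(1) if len(o) else '')
E
```

```text
t: 44.82
position: [581.1, -24.8, 62.2]
eef_rot: [-3.142, 0.0, 1.597]
ft_force: [0.2, -0.4, -2.1]
grip_width: 0.257
gripper_force: 59.8
side tip 30 254.3
 orange ymax 
top tip 6 251.2
 orange ymax
```

View pics/d1.png

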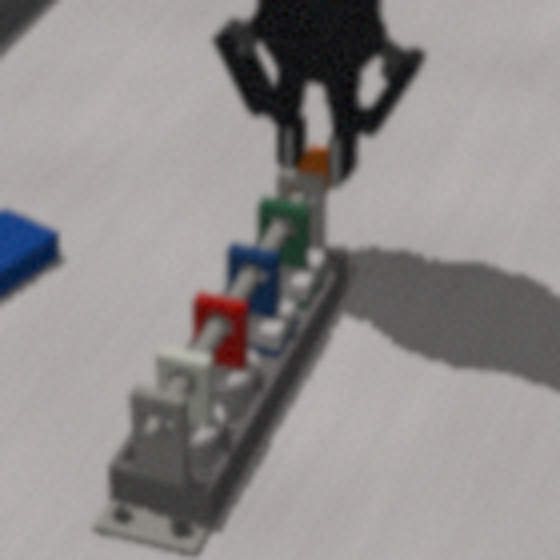

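The tip is through the far plate at about y=252-254 (fully home would be about 257). I'll push gently until it makes contact.

```bash
python3 -m inch '[{"claw":0.5,"yaw":0,"travel":[0.1,0,0]},{"claw":0.5,"yaw":0,"travel":[0.1,0,0]},{"claw":0.5,"yaw":0,"travel":[0.1,0,0]},{"claw":0.5,"yaw":0,"travel":[0,0,0]},{"claw":0.5,"yaw":0,"travel":[0,0,0]}]';  python3 -m inch '[{"claw":0.5,"yaw":0,"travel":[0.1,0,0]},{"claw":0.5,"yaw":0,"travel":[0.05,0,0]},{"claw":0.5,"yaw":0,"travel":[0,0,0]},{"claw":0.5,"yaw":0,"travel":[0,0,0]}]'
```

```text
t: 45.38
position: [581.0, -22.0, 62.2]
eef_rot: [3.142, 0.0, 1.597]
ft_force: [0.2, 0.4, -2.1]
grip_width: 0.262
gripper_force: 59.8
t: 45.72
position: [581.0, -20.6, 62.2]
eef_rot: [3.142, 0.0, 1.597]
ft_force: [-0.1, -0.9, -2.5]
grip_width: 0.26
gripper_force: 59.8
```

```bash
python3 -m inch '[{"claw":0.5,"yaw":0,"travel":[0.1,0,0]},{"claw":0.5,"yaw":0,"travel":[0.05,0,0]},{"claw":0.5,"yaw":0,"travel":[0,0,0]},{"claw":0.5,"yaw":0,"travel":[0,0,0]}]';  python3 -m inch '[{"claw":0.5,"yaw":0,"travel":[0.1,0,0]},{"claw":0.5,"yaw":0,"travel":[0.05,0,0]},{"claw":0.5,"yaw":0,"travel":[0,0,0]},{"claw":0.5,"yaw":0,"travel":[0,0,0]}]'
```

```text
t: 46.05
position: [581.1, -20.6, 62.3]
eef_rot: [-3.142, 0.003, 1.596]
ft_force: [-0.4, -5.2, -2.0]
grip_width: 0.258
gripper_force: 59.8
t: 46.38
position: [581.0, -20.5, 62.3]
eef_rot: [-3.141, 0.006, 1.595]
ft_force: [-0.3, -9.4, -2.1]
grip_width: 0.261
gripper_force: 59.8
```

Contact force shows it is home. I'll relieve the push, lower to rest, release and retreat upward.

```bash
python3 -m inch '[{"claw":0.5,"yaw":0,"travel":[-0.25,0,0.1]},{"claw":0.5,"yaw":0,"travel":[0,0,0.15]},{"claw":0.5,"yaw":0,"travel":[0,0,0]},{"claw":0.5,"yaw":0,"travel":[0,0,0]},{"claw":2.6,"yaw":0,"travel":[0,0,0]},{"claw":3.2,"yaw":0,"travel":[0,0,0]},{"claw":4,"yaw":0,"travel":[0,0,0]},{"claw":5,"yaw":0,"travel":[0,0,0]},{"claw":5,"yaw":0,"travel":[0,0,0]},{"claw":5,"yaw":0,"travel":[0,0,-0.5]},{"claw":5,"yaw":0,"travel":[0,0,-1.5]},{"claw":5,"yaw":0,"travel":[0,0,-2.5]},{"claw":5,"yaw":0,"travel":[0,0,-3]},{"claw":5,"yaw":0,"travel":[0,0,-3]},{"claw":5,"yaw":0,"travel":[-1,-2,0]},{"claw":5,"yaw":0,"travel":[-2,-3,0]},{"claw":5,"yaw":0,"travel":[-2,-3,0]},{"claw":5,"yaw":0,"travel":[-2,-3,0]},{"claw":5,"yaw":0,"travel":[0,0,0]},{"claw":5,"yaw":0,"travel":[0,0,0]}]'; python3 - <<'E'
from h import *
p,_=snap('side');cv2.imwrite('pics/e1.png',cv2.resize(p[170:310,220:360,::-1],None,fx=4,fy=4,interpolation=cv2.INTER_CUBIC))
C=clouds()
for n,(P,hsv,ok,p) in C.items():
    b=ok&(P[...,0]>560)&(P[...,0]<600)&(P[...,2]>52)&(P[...,2]<76)
    q=P[b&(P[...,1]>246)&(P[...,1]<280)]; print(n,'tip',len(q),q[:,1].max().round(1) if len(q) else '')
    o=P[b&(P[...,1]<1)&(cv2.inRange(hsv,*COL['orange'])>0)];print(' grip',rect(o),o[:,1].min().round(1),o[:,1].max().round(1),np.median(o,0).round(1))
E
python3 row.py | grep top
```

```text
t: 48.05
position: [471.5, -93.3, 165.1]
eef_rot: [-3.142, -0.0, 1.594]
ft_force: [1.1, 0.5, 1.4]
grip_width: 0.589
gripper_force: 0.0
side tip 25 257.7
 grip (array([577.8, -25.8]), array([25.6, 20.5]), -88.2) -38.5 -13.3 [577.8 -27.6  70.2]
top tip 14 256.3
 grip (array([580.5, -21.4]), array([42.8, 22.3]), -87.9) -43.1 0.1 [579.7 -21.3  70.1]
top 239.5 (array([573.9, 232.2]), array([29.6, 21.2]), -0.8) 63 82.5
top 203 (array([573.2, 202.6]), array([27.9, 25.7]), -46.5) 67 82.9
top 149 (array([574.4, 155. ]), array([28.1, 26.6]), 6.9) 67 83.0
top 95 (array([577.4,  94.7]), array([29.2,  9.7]), 2.9) 60 83.1
top 41 (array([578.9,  37.8]), array([29.8, 15.7]), 3.1) 64 83.1
top 5 (array([582.6,   5.3]), array([31.4, 25.6]), -32.5) 54 83.1
```

View pics/e1.png

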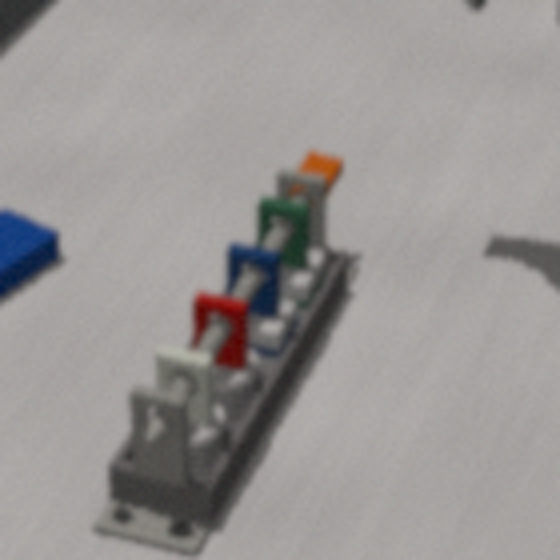

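The rod passes through both plates and all four tabs. The grip is flush with the near plate (grip end y≈0), the tip is about 14 mm beyond the far plate, and the gripper is clear. I'm handing in.

```bash
python3 -c "
from bench import robot
print(robot.finish_job())"
```

```text
the job is handed in; nothing more can be done
None
```

I handed the job in with all four holders on the bench (green, blue, red, white) upright in the carrier and the rod locked fully home through them; the dispenser, chuck and brush were left alone. The hand-in gave no verdict back.

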